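# Sterilise the drill-bit stands

## Robot

A 7-joint arm with a two-finger parallel gripper is mounted at the origin on the work surface. World frame = base frame: x ahead of the robot, y to its left, z up, the work surface at z = 0. Lengths are in m, angles in rad, forces in N, time in s.
With the tool pointing down it reaches from about 0.425 to 0.875 m from the base axis. Payload 4.7 kg.
Tool frame: the origin (TCP) lies midway between the tips of the shut fingers; the grasp point (between the pads) lies 19 mm behind it; z points along the fingers, y is the direction in which the jaws open and shut (so a half turn about z gives the same grasp; the last joint's range is limited). The gripper opens to 87 mm and grips with 3 to 60 N. Pads are 19 mm wide; open, the fingers measure 117 mm over their backs; the gripper's body (75 mm by 190 mm) begins 51 mm behind the grasp point.
Start: joints at [-1.264, 0.321, -0.07, 1.45, 0.023, 1.371, -0.057], TCP at [0.188, 0.622, 0.196] pointing down, gripper open.
Joint ranges: [-2.86, 2.86], [-0.3, 2.09], [-1.38, 1.24], [0.06, 2.45], [-1.56, 4.7], [0.09, 2.05], [-2.69, 2.69]. Speed limits (rad/s): [2.57, 2.57, 3.14, 3.14, 3.14, 3.14, 3.14].

## Interface

Orientations are given as a rotation vector (axis times angle).
In Python, from bench import monitor, eyes, order gives the robot as it stands. The module is installed in compiled form; this text tells all that it offers.
- The arm moves only by the shell command python3 -m pendant 'ROWS' [FORCE]. ROWS is JSON, a list of rows, each a list of 3 entries, a list of its own where there are three numbers: the turn, a rotation vector about the tool's x, y, z in degrees, then the shift along the tool's x, y, z in m, then the gripper command: -1 is fully open, 1 is shut, values between are in proportion. In form: [[[rx, ry, rz], [tx, ty, tz], hand], ...]. A call has 1 to 8 rows; each row shifts and turns the commanded pose from where the row before left it, along the tool's axes as they then stand; what a row does not reach is not made up. A row lasts 1/8 s, in which the tool goes at most 62.5 mm and 10.7 degrees, less where a joint would pass 70% of its speed; a pose out of reach is approached as far as the arm can. A call is refused whole if a number of a shift passes 0.0625 or a number of a turn 10.7, either way. A call with a gripper value outside its range is refused whole. The fingers move at their own pace and stop on an object; FORCE is the grip in N (left out, the last holds). Time passes only in rows, so rows that do not move let the fingers close. It gives the time, the measured TCP pose, the force and the opening at its end, in the units of the state.
- monitor.get_state(): the state, without advancing time (a new reading comes with each control period).
- eyes.get_image(name): name is "side" or "top"; returns a dict with "color" (384x512x3 uint8, red, green, blue), "range_z" (384x512 float32, m along the optical axis (not along the pixel's ray), 0 where there is no reading), "fx", "fy", "cx", "cy" (pixels), "k1" (the pictures are not rectified: a ray, as slopes to the right and down, at radius r is drawn at 1 + k1 r^2 times it, then the intrinsics apply), "world_to_cam" (4x4, takes a point from world to camera coordinates). Camera axes: x right, y up, looking along -z (the intrinsics and any distortion apply to the point x, -y, -z); pixel columns grow to the right and rows downward; lengths in m; the calibration is good to about 2 mm. A picture is of the moment at which its call begins.
- order.close_job(): hands the job in, once; it reports no verdict.
The state is a dict: "time": time; "joint_positions": joint angles; "qd": joint speeds; "joint_torque": joint torques, N m; "position": TCP position; "tool_rot": TCP orientation; "ft_force": force on the tool from outside, world axes, zero at the start; "torque": the same for the moment, N m; "grip_width": opening from 0.0 (shut) to 1.0 (fully open).
Only numpy, scipy, OpenCV 4.12 (cv2) and the standard library are available. Lean on these libraries where they do the work, as an engineer would, in place of code of your own. Each camera call takes 0.05 s, during which the arm holds its last target.

## Task

Sterilise the used drill-bit stands that stand on the dark mat: pull the steriliser's knob all the way out to slide its amber hood open, stand all of them on the deck, push the knob fully home, and only with the hood fully home press the start plunger down to its stop and let it go. Then pull the knob all the way out again, stand all of them upright in the steel tray and push the knob fully home. Leave everything else on the table alone.

Things in the scene. Friction and masses are not known exactly. Their poses are not given: they have to be found in the camera images.
- stand0_mid (a point): A used drill-bit stand: plain aluminium cylinder, 26 mm diameter and 28 mm high, 50 to 95 g, with five little bits standing up 10 mm further from its top (38 mm in all). It starts upright on the dark mat; this point is on its axis, 14 mm above its underside; z is its axis. Two or three of the stands are there.
- stand1_mid (a point): Another, the same (same point); None if absent.
- stand2_mid (a point): Another, the same (same point); None if absent.
- deck (a point): Centre of the top of the steriliser's steel loading deck, 12 mm above the table; x points from the knob side to the rear block, y left, z up. Free to 33 mm either way in x and 99 mm in y, inside a 5 mm high lip at front and sides. At the rear, x = +36 to +108 mm, stands the rear block, top 50 mm above the deck. Three stands fit side by side in y, say 56 mm apart at x = 0.
- steriliser: The white steriliser, fixed, but its place and turn vary; origin on the table under the deck's centre, axes as the deck's. Home, its amber plastic hood covers the deck (top 48 mm above the deck, 44 mm clear inside, open at rear and bottom). Fully out, the hood stands in front of the deck, its rear edge at x = -36 mm, same height, and the deck is free from above.
- knob (a point): Centre of the black round knob on the hood's front: 26 mm diameter, 22 mm long, its axis along the deck's x axis, 40 mm above the table, on a 12 mm stem 18 mm long. Its own x axis is the deck's; home, it lies at x = -69, y = 0 mm of the deck, and fully out at x = -139. Pull it towards the deck's -x. Can be pinched from above across its width.
- hood (a joint): Travel of knob and hood in m: 0 is fully home, 0.070 fully out. It is detented at both ends: some 5 N to start, up to about 8 N before the middle, then it snaps on to the other end; it will not stay half-way.
- plunger_top (a point): Centre of the top of the steel start plunger, a mushroom head of 32 mm diameter on the rear block, 94 mm above the table when up, at x = +82, y = -55 mm of the deck.
- plunger (a joint): How far the plunger is down, in m: 0 up, 0.012 at its stop. Its spring takes 2 N to start and 8 N at the stop, and returns it.
- tray_in (a point): Centre of the floor of the low steel tray with a raised rim, for clean things, 220 mm by 190 mm outside, walls 4 mm thick, top of the wall 12 mm above the table, floor about 4 mm above the table; x is along the 220 mm. Fixed. It stands to the robot's left or right, the dark mat on the other side.
- mat: The dark mat for used tools, dark rubber, 220 mm (x) by 190 mm, 3 mm thick, fixed; its origin is under its centre.
- polish_a: A nail-polish bottle, 28 mm diameter, 66 mm high; not part of the job. Origin under its centre.
- polish_b: Another polish bottle, the same size; not part of the job.
- polish_c: Another polish bottle, the same size; not part of the job.
- buffer: A white nail-buffer block, 25 by 90 by 25 mm; not part of the job. Origin under its centre.
- clipper: A steel nail clipper, 58 by 12 by 15 mm; not part of the job.
- jar: A jar, 52 mm diameter, 55 mm high; not part of the job.
- cleanser: A white bottle, 44 mm diameter, 120 mm high; not part of the job.
- stand0: The same stand as stand0_mid, with its origin at the centre of its underside; None if absent.
- stand1: The same stand as stand1_mid, with its origin at the centre of its underside; None if absent.
- stand2: The same stand as stand2_mid, with its origin at the centre of its underside; None if absent.

How it is judged:
On the way, in this order (a step that is already met when the one before it is completed fails the run):
1. the knob is pulled fully out (63 mm or more) (value of joint hood above 0.063 m), for 0.2 s.
2. all the stands are on the deck and the knob is pushed home (within 5 mm) (x of stand0_mid in the frame of deck between -0.035 and 0.035 m and y of stand0_mid in the frame of deck between -0.102 and 0.102 m and z of stand0_mid in the frame of deck between 0.005 and 0.025 m and x of stand1_mid in the frame of deck between -0.035 and 0.035 m and y of stand1_mid in the frame of deck between -0.102 and 0.102 m and z of stand1_mid in the frame of deck between 0.005 and 0.025 m and x of stand2_mid in the frame of deck between -0.035 and 0.035 m and y of stand2_mid in the frame of deck between -0.102 and 0.102 m and z of stand2_mid in the frame of deck between 0.005 and 0.025 m and value of joint hood below 0.005 m), for 0.3 s.
3. the plunger is pressed to its stop (10.5 mm or more) with the hood home over the stands (all of step 2 and value of joint plunger above 0.0105 m), for 0.1 s.
4. the plunger is up again and the knob is pulled fully out again (63 mm or more) (value of joint hood above 0.063 m and value of joint plunger below 0.003 m), for 0.2 s.
At the end, for the whole second after the job is handed in: All the stands that are there stand upright (within 0.2 rad) and at rest in the steel tray, the knob is home (within 5 mm) and the plunger is up (within 3 mm) (x of stand0_mid in the frame of tray_in between -0.106 and 0.106 m and y of stand0_mid in the frame of tray_in between -0.091 and 0.091 m and z of stand0_mid in the frame of tray_in between 0.005 and 0.022 m and angle between each of stand0_mid, stand1_mid, stand2_mid's own z axis and vertical below 0.2 rad and linear speed of each of stand0, stand1, stand2 below 0.02 m/s and x of stand1_mid in the frame of tray_in between -0.106 and 0.106 m and y of stand1_mid in the frame of tray_in between -0.091 and 0.091 m and z of stand1_mid in the frame of tray_in between 0.005 and 0.022 m and x of stand2_mid in the frame of tray_in between -0.106 and 0.106 m and y of stand2_mid in the frame of tray_in between -0.091 and 0.091 m and z of stand2_mid in the frame of tray_in between 0.005 and 0.022 m and value of joint hood below 0.005 m and value of joint plunger below 0.003 m); the robot touches nothing.
It fails at once if the plunger is pressed (over 6 mm) while the hood is open (over 20 mm) (value of joint plunger above 0.006 m and value of joint hood above 0.02 m).
It fails at once if a polish bottle, the buffer block, the clipper, the jar or the white bottle is moved by more than 30 mm (distance of any of polish_a, polish_b, polish_c, buffer, clipper, jar, cleanser from where it was at the start of the episode above 0.03 m).
Of stand0, stand1, stand2 only 2 to 3 are there at a start; the rules pass over those that are not, and their reading is None.
At some moment in a run one of stand0, stand1, stand2 may be knocked a few centimetres aside while the robot is not near it.
It also fails if it takes over 210 s, if anything falls off the work surface, if the arm or the gripper's body presses on something with over 40 N, if the wrist force passes 120 N, or if a joint passes its speed limit or range.

## Working session

There is one attempt and no reset: what is moved stays moved. The work goes in short steps, Python scripts to look and compute and a shell command to move; the robot and the scene stay as the last step left them, time stands still between calls to the robot, and variables do not carry over. Pictures are saved under pics/ and viewed, and the job is handed in when it is done.

```bash
mkdir -p pics; ls; python3 - <<'E'
from bench import monitor, eyes
import cv2
print(monitor.get_state())
for n in("side","top"):
    d=eyes.get_image(n); cv2.imwrite(f"pics/{n}0.png",cv2.resize(d["color"][:,:,::-1],(800,600),interpolation=cv2.INTER_CUBIC))
    print(n,{k:v for k,v in d.items() if k not in("color","range_z")})
E
```

```text
pics
{'time': 0.0, 'joint_positions': array([-1.26388059,  0.32186484, -0.07006896,  1.45169575,  0.02261449,
        1.37078442, -0.05687675]), 'qd': array([ 0.00149779, -0.00035403, -0.00073696,  0.00110482, -0.0008395 ,
        0.00011482, -0.00163684]), 'joint_torque': array([-6.22184853e-04, -4.91273260e+01, -4.04549316e-01, -3.12549520e+01,
       -6.40135864e-02,  4.32283350e-02,  1.61932353e-04]), 'position': array([0.18751066, 0.62172658, 0.19502385]), 'tool_rot': array([-4.58221824e-01, -3.10782227e+00,  3.07577433e-03]), 'ft_force': array([-0.60180846, -0.07359792, -0.19584584]), 'torque': array([-0.01503391,  0.01922913, -0.03926857]), 'grip_width': 0.9999221982265749}
side {'fx': 428.0835481318733, 'fy': 428.0835481318733, 'cx': 247.14883617741503, 'cy': 189.6370202798336, 'k1': -0.12660541445524148, 'world_to_cam': array([[-0.98363333, -0.17853327, -0.02431761,  0.59067746],
       [ 0.080639  , -0.55688113,  0.82666847, -0.1192725 ],
       [-0.16112984,  0.81117771,  0.56216359, -1.32117266],
       [ 0.        ,  0.        ,  0.        ,  1.        ]])}
top {'fx': 467.11603767178264, 'fy': 467.11603767178264, 'cx': 255.9474697670435, 'cy': 189.09917502358104, 'k1': -0.13185677628132847, 'world_to_cam': array([[ 6.54615103e-03, -9.99977938e-01, -1.12778019e-03,
         4.04229631e-03],
       [ 9.78314739e-01,  6.17084574e-03,  2.07031862e-01,
        -5.81822284e-01],
       [-2.07020335e-01, -2.45858582e-03,  9.78333551e-01,
        -1.51274963e+00],
       [ 0.00000000e+00,  0.00000000e+00,  0.00000000e+00,
         1.00000000e+00]])}
```

View pics/side0.png

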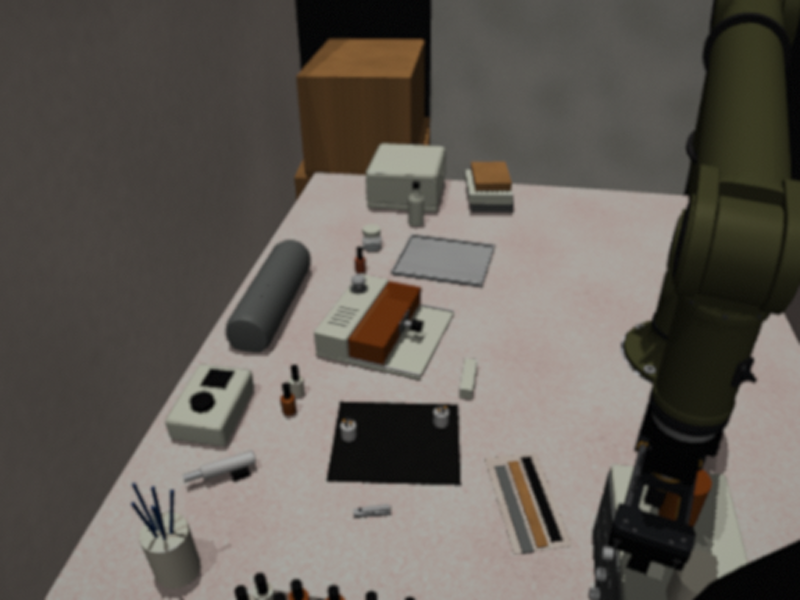

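View pics/top0.png

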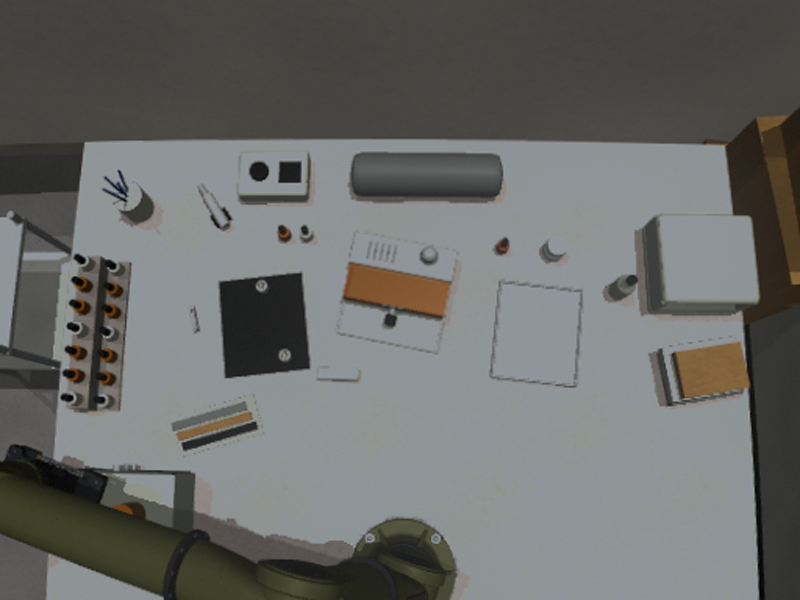

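```bash
cat > h.py <<'E'
from bench import monitor, eyes
import numpy as np, cv2
from scipy.spatial.transform import Rotation as R
def und(d,px):
    K=np.array([[d["fx"],0,d["cx"]],[0,d["fy"],d["cy"]],[0,0,1]])
    p=np.asarray(px,float).reshape(-1,1,2)
    return cv2.undistortPointsIter(p,K,np.array([d["k1"],0,0,0.]),None,None,(3,60,1e-10)).reshape(-1,2)
def ray(d,px):
    s=und(d,px); T=d["world_to_cam"]; Rm=T[:3,:3]; c=-Rm.T@T[:3,3]
    return c,(np.c_[s[:,0],-s[:,1],-np.ones(len(s))])@Rm
def plane(d,px,z):
    c,r=ray(d,px); return c+r*((z-c[2])/r[:,2])[:,None]
def cloud(d):
    h,w=d["range_z"].shape; u,v=np.meshgrid(np.arange(w),np.arange(h))
    c,r=ray(d,np.c_[u.ravel(),v.ravel()]); P=c+r*d["range_z"].ravel()[:,None]
    P[d["range_z"].ravel()==0]=np.nan
    return P.reshape(h,w,3)
def proj(d,P):
    T=d["world_to_cam"]; q=np.atleast_2d(P)@T[:3,:3].T+T[:3,3]; x=q[:,0]/-q[:,2]; y=-q[:,1]/-q[:,2]
    f=1+d["k1"]*(x*x+y*y); return np.c_[d["fx"]*x*f+d["cx"],d["fy"]*y*f+d["cy"]]
E
python3 - <<'E'
from h import *
for n in("top","side"):
    d=eyes.get_image(n);P=cloud(d);np.savez(f"{n}.npz",P=P,c=d["color"])
    im=d["color"]
    # crop upscaled
    (y0,y1,x0,x1)={"top":(130,260,110,400),"side":(140,350,180,330)}[n]
    s=2.7
    cv2.imwrite(f"pics/{n}_crop.png",cv2.resize(im[y0:y1,x0:x1,::-1],None,fx=s,fy=s,interpolation=cv2.INTER_CUBIC))
    hsv=cv2.cvtColor(im,cv2.COLOR_RGB2HSV)
    am=cv2.inRange(hsv,(3,120,60),(20,255,255))
    nn,l,st,ce=cv2.connectedComponentsWithStats(am)
    for i in range(1,nn):
        if st[i,4]>150: 
            q=P[l==i]; print(n,"amber",st[i],np.nanmedian(q,0))
    z=P[:,:,2]
    m=((z>0.022)&(z<0.07)&(P[:,:,0]>.35)&(P[:,:,0]<.85)&(abs(P[:,:,1])<.5)).astype(np.uint8)
    nn,l,st,ce=cv2.connectedComponentsWithStats(m)
    for i in range(1,nn):
        if st[i,4]>6: q=P[l==i]; print(n,st[i],np.round(ce[i]),np.round(np.nanmean(q,0),4),"max",np.round(np.nanmax(q,0),3),"min",np.round(np.nanmin(q,0),3))
    g=P[:,:,2][(P[:,:,0]>.4)&(P[:,:,0]<.5)&(abs(P[:,:,1])<.2)]
    print("table z",np.nanmedian(g),np.nanstd(g))
E
```

```text
top amber [ 484   74   28  109 1267] [ 0.90129099 -0.96159812 -0.08441761]
top amber [ 220  169   68   34 1408] [0.59584147 0.01765972 0.06004679]
top amber [ 433  219   47   36 1225] [ 0.42055191 -0.65852992  0.08518643]
top amber [113 264  48  17 196] [0.3019369  0.41107051 0.00428197]
top [152 114  46  14 547] [175. 121.] [0.8293 0.2969 0.0464] max [0.85  0.378 0.067] min [0.812 0.218 0.022]
top [225 114  96  12 757] [272. 121.] [ 0.8265 -0.0461  0.054 ] max [0.849 0.119 0.07 ] min [ 0.816 -0.218  0.026]
top [126 118  21  28 177] [137. 132.] [0.794  0.4349 0.0314] max [0.849 0.478 0.045] min [0.747 0.399 0.023]
top [178 144   9  10  57] [181. 149.] [0.7277 0.2685 0.0442] max [0.744 0.282 0.069] min [0.716 0.256 0.023]
top [192 144   8  10  58] [196. 149.] [0.7272 0.2188 0.0433] max [0.739 0.233 0.068] min [0.716 0.207 0.023]
top [ 219  149   73   60 2929] [254. 177.] [0.6245 0.014  0.0596] max [0.723 0.135 0.07 ] min [ 0.519 -0.112  0.023]
top [348 151  16  16 193] [356. 158.] [ 0.6961 -0.3367  0.0488] max [ 0.722 -0.314  0.064] min [ 0.673 -0.364  0.022]
top [318 153   8   9  57]
[... 1473 characters left out ...]
229  11  22 172] [299. 240.] [0.418  0.1477 0.0253] max [0.431 0.192 0.03 ] min [0.405 0.096 0.022]
side [179 233  16  29 228] [186. 248.] [0.7299 0.2527 0.0436] max [0.746 0.287 0.069] min [0.718 0.206 0.023]
side [130 236  32  46 767] [145. 259.] [0.8286 0.3146 0.0455] max [0.85  0.383 0.067] min [0.812 0.222 0.022]
side [278 259   9  10  66] [282. 264.] [0.4555 0.2636 0.0312] max [0.467 0.275 0.043] min [0.444 0.249 0.023]
side [218 267  10  11  78] [223. 273.] [0.6084 0.3207 0.0319] max [0.622 0.331 0.043] min [0.597 0.306 0.022]
side [117 288  47  20 346] [141. 298.] [0.7935 0.4413 0.0302] max [0.85  0.479 0.038] min [0.745 0.401 0.022]
table z 0.0012225799269030002 0.007154353652289676
```

```bash
python3 - <<'E'
from h import *
for n in("top","side"):
    f=np.load(f"{n}.npz");P=f["P"];hsv=cv2.cvtColor(f["c"],cv2.COLOR_RGB2HSV)
    z=P[:,:,2]; reg=(P[:,:,0]>.45)&(P[:,:,0]<.75)&(abs(P[:,:,1])<.16)
    am=cv2.inRange(hsv,(3,120,60),(20,255,255))>0
    for nm,m in (("hood",am&reg&(abs(z-.060)<.004)),("block",~am&reg&(abs(z-.062)<.005)),("all",reg&(abs(z-.061)<.004)),("base",reg&(z>0.004)&(z<.02))):
        l,st=cv2.connectedComponentsWithStats(m.astype(np.uint8))[1:3]
        i=1+np.argmax(st[1:,4]); q=P[l==i]
        r=cv2.minAreaRect((q[:,:2]*1000).astype(np.float32)); print(n,nm,len(q),r,np.mean(q[:,2]), q[:,:2].mean(0))
    m=(reg&(z>.075)); q=P[m]; print(n,"plunger",len(q),q.mean(0),q.min(0),q.max(0))
    v=hsv[:,:,2]; m=(reg&(v<60)&(z>.02)&(z<.058)); q=P[m]; print(n,"knob",len(q),q.mean(0),q.min(0),q.max(0))
    for nm in("mat",):
        mm=(abs(z-.003)<.004)&(v<50)&(P[:,:,0]>.35)&(P[:,:,0]<.7)&(P[:,:,1]>.12)&(P[:,:,1]<.45)
        q=P[mm]; print(n,"mat",cv2.minAreaRect((q[:,:2]*1000).astype(np.float32)))
    mm=(z>.008)&(z<.02)&(P[:,:,0]>.35)&(P[:,:,0]<.7)&(P[:,:,1]<-.16)&(P[:,:,1]>-.42)
    q=P[mm]; print(n,"tray",len(q),cv2.minAreaRect((q[:,:2]*1000).astype(np.float32)))
E
```

```text
top hood 1028 ((596.2127075195312, 17.41645050048828), (218.9635009765625, 76.2918701171875), 78.74745178222656) 0.06005673884600786 [0.59532455 0.01471653]
top block 1054 ((669.184326171875, 4.5403289794921875), (230.65496826171875, 83.00306701660156), 82.00452423095703) 0.061960384323063014 [0.66850742 0.00905235]
top all 1939 ((630.69091796875, 12.042732238769531), (229.84326171875, 150.79312133789062), 78.65116119384766) 0.060980251980347906 [0.62881064 0.01471404]
top base 1350 ((517.4508666992188, 35.969573974609375), (239.4286346435547, 92.64411163330078), 79.81549835205078) 0.010191661689891942 [0.52121866 0.03073378]
top plunger 69 [ 0.66781984 -0.05181192  0.09193768] [ 0.6535843  -0.06546989  0.08005314] [ 0.68362905 -0.03852202  0.10193606]
top knob 88 [0.5457863  0.02844023 0.04817638] [ 0.51897717 -0.08086098  0.02919187] [0.57836475 0.126896   0.05747013]
top mat ((527.0452270507812, 312.9781799316406), (217.11032104492188, 185.471923828125), 6.756175994873047)
top tray 793 ((525.3507080078125, -289.72552490234375), (255.01966857910156, 346.28594970703125), 89.45214843
[... 416 characters left out ...]
, 78.43195343017578) 0.06148911805198752 [0.62678879 0.02460703]
side base 1292 ((590.664794921875, 10.144149780273438), (255.00479125976562, 223.81260681152344), 77.24781799316406) 0.010916596453992702 [0.54216827 0.05262617]
side plunger 56 [ 0.66746411 -0.04908149  0.09032154] [ 0.65316867 -0.06553848  0.07574784] [ 0.68417857 -0.03918455  0.09658778]
side knob 442 [0.58568158 0.08131832 0.03983465] [ 0.52199919 -0.06353434  0.02009457] [0.65626423 0.13427923 0.05787474]
side mat ((527.30908203125, 313.4202880859375), (213.9943389892578, 189.221435546875), 6.800814628601074)
side tray 391 ((549.1156005859375, -303.70025634765625), (214.5956268310547, 301.2633056640625), 86.33676147460938)
```

View pics/top_crop.png

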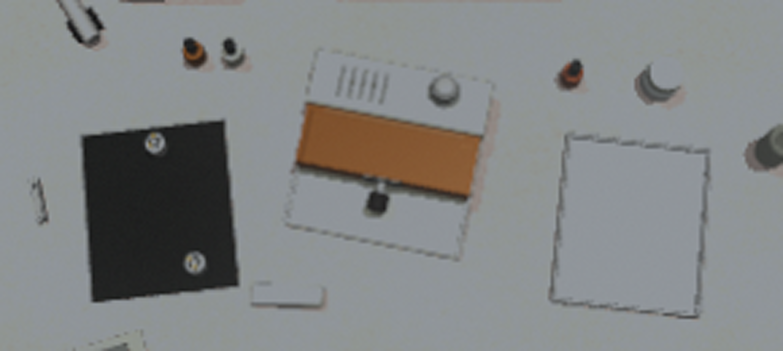

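View pics/side_crop.png

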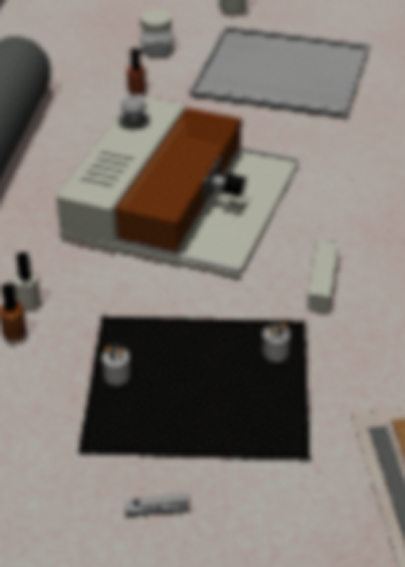

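```bash
cat >> h.py <<'E'
YAW=np.deg2rad(-11.3); DC=np.array([.597,.0178])
def dk(x,y): c,s=np.cos(YAW),np.sin(YAW); return DC+np.array([c*x-s*y,s*x+c*y])
def to(x,y,z):
    st=monitor.get_state(); Rm=R.from_rotvec(st["tool_rot"]).as_matrix(); p=st["position"]
    t=Rm.T@(np.array([x,y,z])-p)
    # yaw error of tool y vs deck y, as a turn about tool z
    ty=Rm[:,1]; 
    a=np.arctan2(ty[1],ty[0])-(YAW+np.pi/2); a=(a+np.pi/2)%np.pi-np.pi/2
    print("pos",np.round(p,4),"tool shift",np.round(t,4),"turn z deg",round(np.degrees(a),2),"tilt",np.round(Rm[:,2],4),"F",np.round(st["ft_force"],1),"w",round(st["grip_width"]*87,1),"t",round(st["time"],2))
E
python3 - <<'E'
from h import *
d=eyes.get_image("top");P=np.load("top.npz")["P"];c=np.load("top.npz")["c"];v=c.max(2)
# knob: dark blob near projected knob
k=dk(-.069,0);print("pred",k,proj(d,[*k,.05]),dk(-.139,0))
u0,v0=proj(d,[*k,.05])[0].astype(int);sub=v[v0-10:v0+11,u0-10:u0+11]
m=sub<50; yy,xx=np.nonzero(m);print(m.sum(),xx.mean()+u0-10,yy.mean()+v0-10,plane(d,[[xx.mean()+u0-10,yy.mean()+v0-10]],.048))
for n,Z in(("top",0),("side",0)):
    d=eyes.get_image(n);P=np.load(n+".npz")["P"];c=np.load(n+".npz")["c"];g=cv2.cvtColor(c,cv2.COLOR_RGB2GRAY)
    reg=(P[:,:,0]>.38)&(P[:,:,0]<.67)&(P[:,:,1]<-.14)&(P[:,:,1]>-.44)
    # dark edges of tray
    m=reg&((P[:,:,2]>.006)&(P[:,:,2]<.02))
    l,st=cv2.connectedComponentsWithStats(m.astype(np.uint8),connectivity=8)[1:3]
    for i in np.argsort(-st[1:,4])[:3]+1: 
        q=P[l==i]; print(n,"tray",len(q),cv2.minAreaRect((q[:,:2]*1000).astype(np.float32)),q[:,2].mean())
    bg=np.median(g[reg]);m=reg&(g<bg-25);l,st=cv2.connectedComponentsWithStats(m.astype(np.uint8),connectivity=8)[1:3]
    i=np.argmax(st[1:,4])+1;vv,uu=np.nonzero(l==i);q=plane(d,np.c_[uu,vv],.012);print(n,"edge",len(q),cv2.minAreaRect((q[:,:2]*1000).astype(np.float32)))
to(*dk(-.069,0),.2)
E
```

```text
pred [0.52933759 0.03132028] [[248.86300793 204.95444153]] [0.46069456 0.04503651]
43 249.90697674418607 203.51162790697674 [[0.53465687 0.02787874 0.048     ]]
top tray 245 ((422.6012878417969, -264.4283752441406), (216.74656677246094, 94.5335693359375), 54.262203216552734) 0.010261486865738743
top tray 102 ((614.7523193359375, -314.5375061035156), (174.69891357421875, 28.162263870239258), 81.81094360351562) 0.01036616992586704
top tray 89 ((490.2657470703125, -381.8001403808594), (21.83689308166504, 161.80270385742188), 84.43501281738281) 0.01059854891314236
top edge 143 ((489.2434997558594, -216.6143035888672), (251.6935272216797, 114.06025695800781), 24.900039672851562)
side tray 631 ((512.8585205078125, -302.27056884765625), (216.1207275390625, 223.84231567382812), 83.54241180419922) 0.00904606932931259
side tray 17 ((437.6657409667969, -264.5484619140625), (56.18596649169922, 18.93669891357422), 57.78791809082031) 0.007153757725434571
side tray 12 ((460.7806396484375, -298.67626953125), (15.249520301818848, 47.52487564086914), 4.927319526672363) 0.007324417100605625
side edge 183 ((514.529541015625, -208.69088745117188), (225.15647888183594, 76.58241271972656), 4.374411582946777)
pos [0.1876 0.6222 0.1959] tool shift [-0.4977 -0.4671 -0.0038] turn z deg -5.47 tilt [-1.e-04 -4.e-04 -1.e+00] F [ 0.5  0.3 -0. ] w 87.3 t 0.35
```

```bash
python3 -m pendant '[[[0,0,-5.5],[0,0,0],-0.3]]'; python3 - <<'E'
from h import *
to(*dk(-.069,0),.2)
d=eyes.get_image("top")
px=[[110+a/2.7,130+b/2.7] for a,b in((567,135),(709,150),(697,317),(550,300))]
q=plane(d,px,.012);print(q,q.mean(0))
E
```

```text
time: 0.48
position: [0.1876, 0.6223, 0.1961]
tool_rot: [0.305, 3.127, -0.0]
ft_force: [-0.8, -0.1, -0.4]
grip_width: 0.951
pos [0.1876 0.6223 0.1961] tool shift [-0.4494 -0.5139 -0.0038] turn z deg 0.17 tilt [ 1.e-04 -1.e-04 -1.e+00] F [-0.8 -0.1 -0.4] w 82.8 t 0.47
[[ 0.6260816  -0.21597076  0.012     ]
 [ 0.60742455 -0.40140721  0.012     ]
 [ 0.39082598 -0.37695321  0.012     ]
 [ 0.41221531 -0.19008571  0.012     ]] [ 0.50913686 -0.29610422  0.012     ]
```

```bash
python3 -m pendant '[[[0,0,0],[-0.04,-0.047,0],-0.3],[[0,0,0],[-0.04,-0.047,0],-0.3],[[0,0,0],[-0.04,-0.047,0],-0.3],[[0,0,0],[-0.04,-0.047,0],-0.3],[[0,0,0],[-0.04,-0.047,0],-0.3],[[0,0,0],[-0.04,-0.047,0],-0.3],[[0,0,0],[-0.04,-0.047,0],-0.3],[[0,0,0],[-0.04,-0.047,0],-0.3]]' >/dev/null;  python3 -m pendant '[[[0,0,0],[-0.043,-0.046,0],-0.3],[[0,0,0],[-0.043,-0.046,0],-0.3],[[0,0,0],[-0.043,-0.046,0],-0.3],[[0,0,0],[0,0,0],-0.3]]'; python3 - <<'E'
from h import *
to(*dk(-.069,0),.024)
E
```

```text
time: 2.02
position: [0.5284, 0.0255, 0.1965]
tool_rot: [0.326, 3.123, -0.004]
ft_force: [-0.3, 0.7, -0.5]
grip_width: 0.649
pos [0.5284 0.0255 0.1965] tool shift [0.0006 0.0062 0.1725] turn z deg -0.61 tilt [ 0.0015 -0.0025 -1.    ] F [-0.3  0.7 -0.5] w 56.5 t 2.02
```

```bash
python3 -m pendant '[[[0,0,0],[0,0.005,0.04],-0.3],[[0,0,0],[0,0,0.04],-0.3],[[0,0,0],[0,0,0.03],-0.3],[[0,0,0],[0,0,0],-0.3],[[0,0,0],[0,0,0],-0.3]]' >/dev/null;  python3 - <<'E'
from h import *
to(*dk(-.069,0),.024)
d=eyes.get_image("side");cv2.imwrite("pics/k1.png",cv2.resize(d["color"][140:240,180:330,::-1],None,fx=5,fy=5,interpolation=cv2.INTER_CUBIC))
E
```

```text
pos [0.5285 0.0373 0.0875] tool shift [-0.0019 -0.0057  0.0635] turn z deg 0.04 tilt [ 1.7e-03  7.0e-04 -1.0e+00] F [-0.3  0.3 -0.8] w 56.9 t 2.65
```

View pics/k1.png

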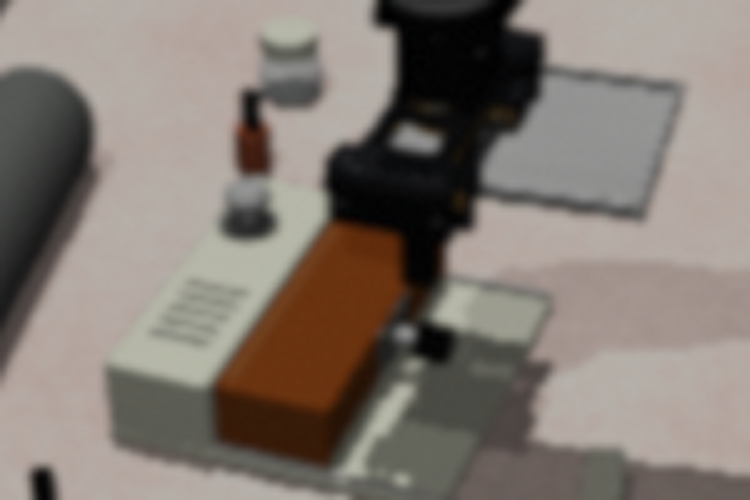

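```bash
python3 -m pendant '[[[0,0,0],[-0.001,-0.006,0.02],-0.3],[[0,0,0],[0,0,0.02],-0.3],[[0,0,0],[0,0,0.01],-0.3],[[0,0,0],[0,0,0],-0.3],[[0,0,0],[0,0,0],-0.3]]' >/dev/null;  python3 - <<'E'
from h import *
to(*dk(-.069,0),.024)
d=eyes.get_image("side");cv2.imwrite("pics/k2.png",cv2.resize(d["color"][140:240,180:330,::-1],None,fx=5,fy=5,interpolation=cv2.INTER_CUBIC))
print(plane(d,[[180+433/5,140+342/5]],.04), plane(d,[[180+433/5,140+342/5]],.045),dk(-.069,0))
E
```

```text
pos [0.5284 0.0307 0.0372] tool shift [-0.0008  0.0007  0.0132] turn z deg 0.03 tilt [ 1.8e-03  5.0e-04 -1.0e+00] F [ 0.5  0.  -0.3] w 56.5 t 3.33
[[0.53132248 0.02927531 0.04      ]] [[0.53038109 0.03590455 0.045     ]] [0.52933759 0.03132028]
```

View pics/k2.png

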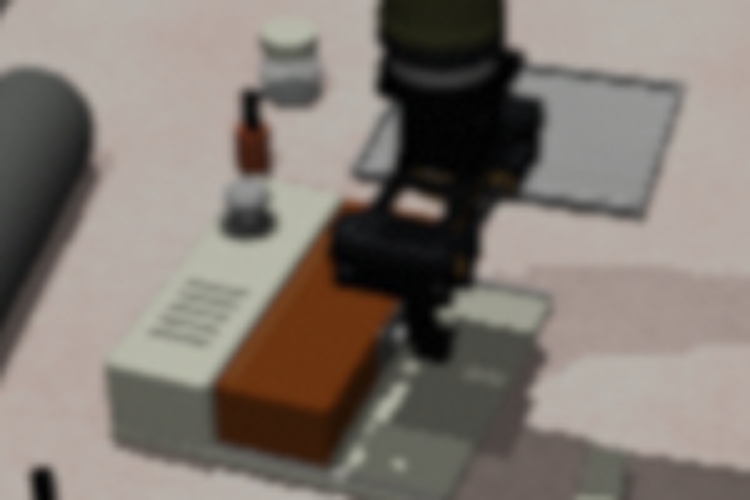

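Fingers now straddle the knob, at about (430,340) in the crop. I'll lower the last 12 mm and close the jaws.

```bash
python3 -m pendant '[[[0,0,0],[0,0,0.012],-0.3],[[0,0,0],[0,0,0],0.3],[[0,0,0],[0,0,0],0.8],[[0,0,0],[0,0,0],0.8],[[0,0,0],[0,0,0],0.8],[[0,0,0],[0,0,0],0.8],[[0,0,0],[0,0,0],0.8]]' 30;  python3 - <<'E'
from h import *
to(*dk(-.139,0),.025)
E
```

```text
time: 4.25
position: [0.5279, 0.0302, 0.0251]
tool_rot: [0.309, 3.126, 0.0]
ft_force: [-1.3, -0.3, 8.7]
grip_width: 0.122
pos [0.5279 0.0302 0.0251] tool shift [0.0688 0.0014 0.0001] turn z deg 0.02 tilt [ 5.e-04  1.e-04 -1.e+00] F [-1.3 -0.3  8.7] w 10.6 t 4.25
```

```bash
python3 - <<'E'
from h import *
a=[]
for n,(y,x) in(("side",(150,200)),("top",(160,190))):
    d=eyes.get_image(n);a.append(cv2.resize(d["color"][y:y+80,x:x+100,::-1],None,fx=5,fy=5,interpolation=cv2.INTER_CUBIC))
cv2.imwrite("pics/k3.png",cv2.resize(np.hstack(a),(800,320)))
to(0,0,0)
E
```

```text
pos [0.5281 0.0303 0.0255] tool shift [ 0.512 -0.133  0.025] turn z deg 0.01 tilt [ 8.e-04  3.e-04 -1.e+00] F [-3.2 -1.8  9.4] w 9.9 t 4.35
```

View pics/k3.png

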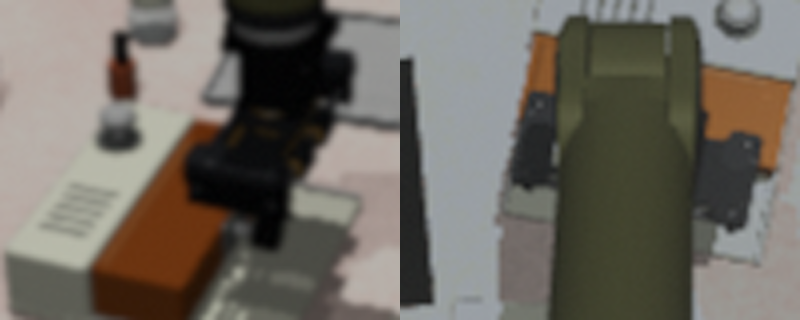

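```bash
python3 -m pendant '[[[0,0,0],[0,0,0],0.2],[[0,0,0],[0,0,0],-0.3],[[0,0,0],[0,0,0],-0.3],[[0,0,0],[0,0,0],-0.3]]';python3 -m pendant '[[[0,0,0],[0,0,-0.04],-0.3],[[0,0,0],[0,0,-0.06],-0.3],[[0,0,0],[0.02,0,-0.06],-0.3],[[0,0,0],[0.06,0,0],-0.3],[[0,0,0],[0,0,0],-0.3]]';  python3 - <<'E'
from h import *
to(*dk(-.139,0),.025)
a=[]
for n,(y,x) in(("side",(150,200)),("top",(160,190))):
    d=eyes.get_image(n);a.append(cv2.resize(d["color"][y:y+80,x:x+100,::-1],None,fx=5,fy=5,interpolation=cv2.INTER_CUBIC))
    P=cloud(d);np.savez(n+"2.npz",P=P,c=d["color"])
cv2.imwrite("pics/k4.png",cv2.resize(np.hstack(a),(800,320)))
E
```

```text
time: 4.85
position: [0.5273, 0.0305, 0.0239]
tool_rot: [-0.308, -3.126, 0.0]
ft_force: [-0.0, 0.5, -0.1]
grip_width: 0.479
time: 5.48
position: [0.4458, 0.0472, 0.1834]
tool_rot: [-0.304, -3.125, -0.005]
ft_force: [0.6, -0.0, 1.7]
grip_width: 0.647
pos [0.4458 0.0472 0.1834] tool shift [-0.0153  0.0003  0.1584] turn z deg 0.2 tilt [-0.0013  0.0031 -1.    ] F [ 0.6 -0.   1.7] w 56.3 t 5.47
```

View pics/k4.png

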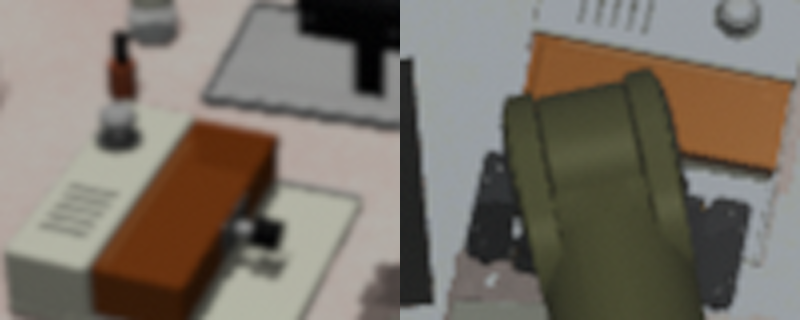

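```bash
python3 - <<'E'
from h import *
d=eyes.get_image("side");f=np.load("side2.npz");P=f["P"];c=f["c"]
print(proj(d,[[.528,.0303,.025],[.528,.0303,.044],[*dk(-.069,0),.04],[*dk(-.08,0),.04],[*dk(-.058,0),.04]]))
v=c.max(2)
for y in range(200,218): print(y,' '.join("%3d"%t for t in v[y,252:276]))
for y in range(200,218): print(y,' '.join("%4d/%3d"%(P[y,t,0]*1e3,P[y,t,2]*1e3) for t in range(256,274)))
E
```

```text
[[267.57590695 212.4415618 ]
 [267.59378018 207.67158335]
 [267.12771914 208.83589408]
 [270.4049793  209.53658733]
 [263.86621575 208.13833865]]
200 104 104 104 105 104 101  93  77  56  41  36  39  46  58  78 110 146 169 178 180 180 180 179 180
201 105 105 105 104 102  97  84  67  47  36  36  42  54  69  93 130 161 176 180 180 180 179 180 180
202 104 104 105 103  99  87  72  52  36  32  38  47  61  80 113 149 171 179 180 180 180 180 180 180
203 104 105 105 102  93  77  59  41  33  34  42  50  59  77 113 150 168 174 178 179 179 180 180 180
204 104 105 103  98  84  66  50  49  55  57  54  49  45  54  82 114 135 148 160 170 178 180 180 179
205 105 105 101  92  75  58  59  82  99  99  83  55  32  27  42  60  78  92 117 149 171 180 180 179
206 104 102  95  84  69  54  70 102 126 129 106  63  27  18  20  25  31  43  83 134 169 180 180 179
207 104  98  84  66  53  46  64  94 114 117  95  53  21  13  15  16  16  32  79 135 169 179 180 180
208 101  90  70  50  39  37  48  68  82  83  64  34  13   9  12  11  15  37  89 142 172 180 180 179
209  93  77  56  41  33  31  38  52  63  61  44  21   
[... 636 characters left out ...]
6 180 179
216  38  37  43  55  66  76  91 109 118 121 114 104  96  87  82  81  81  85 105 140 167 178 180 180
217  37  41  50  62  71  87 119 148 159 155 138 113 101  97  93  89  86  93 124 158 175 179 180 180
200  566/ 61  563/ 61  561/ 59  558/ 58  554/ 59  552/ 54  552/ 40  550/ 35  549/ 24  546/ 23  545/ 10  542/  9  539/  9  535/  9  532/ 10  529/  8  525/ 10  522/  9
201  565/ 61  562/ 62  559/ 64  557/ 58  555/ 54  553/ 49  552/ 38  550/ 31  548/ 24  547/ 12  545/  8  541/  9  537/ 13  534/ 10  530/ 13  528/  8  524/ 11  520/ 13Traceback (most recent call last):
  File "<stdin>", line 6, in <module>
  File "<stdin>", line 6, in <genexpr>
ValueError: cannot convert float NaN to integer
```

```bash
python3 -m pendant '[[[0,0,0],[-0.05,0,0.03],-0.3],[[0,0,0],[-0.035,0,0.03],-0.3],[[0,0,0],[0,0,0.03],-0.3],[[0,0,0],[0,0,0],-0.3],[[0,0,0],[0,0,0],-0.3],[[0,0,0],[0,0,0],-0.3]]' >/dev/null;  python3 - <<'E'
from h import *
to(*dk(-.069,0),.021)
E
```

```text
pos [0.5338 0.0297 0.0949] tool shift [0.0049 0.0006 0.0739] turn z deg 0.04 tilt [ 2.6e-03  8.0e-04 -1.0e+00] F [ 0.5  0.8 -0.4] w 56.7 t 6.38
```

```bash
python3 -m pendant '[[[0,0,0],[0.005,0.0005,0.03],-0.3],[[0,0,0],[0,0,0.03],-0.3],[[0,0,0],[0,0,0.014],-0.3],[[0,0,0],[0,0,0],-0.3],[[0,0,0],[0,0,0],-0.3],[[0,0,0],[0,0,0],-0.3]]' 20 ;  for i in 1 2 3 4 5; do python3 -m pendant '[[[0,0,0],[0,0,0],0.6]]'; done; python3 - <<'E'
from h import *
to(*dk(-.069,0),.021)
E
```

```text
time: 7.12
position: [0.5289, 0.0311, 0.0206]
tool_rot: [0.308, 3.124, 0.001]
ft_force: [-0.1, 0.4, 0.4]
grip_width: 0.648
time: 7.25
position: [0.5284, 0.0311, 0.0202]
tool_rot: [0.309, 3.125, 0.001]
ft_force: [0.1, 0.3, -0.2]
grip_width: 0.601
time: 7.38
position: [0.528, 0.031, 0.0197]
tool_rot: [0.308, 3.126, 0.0]
ft_force: [1.0, 0.2, -0.5]
grip_width: 0.502
time: 7.5
position: [0.5279, 0.031, 0.0195]
tool_rot: [0.309, 3.126, 0.0]
ft_force: [-0.4, 0.1, -0.9]
grip_width: 0.394
time: 7.62
position: [0.5278, 0.031, 0.0194]
tool_rot: [-0.308, -3.126, 0.0]
ft_force: [0.3, -1.1, -0.2]
grip_width: 0.282
time: 7.75
position: [0.5277, 0.0302, 0.0193]
tool_rot: [-0.309, -3.126, 0.001]
ft_force: [-0.7, -1.7, -0.9]
grip_width: 0.245
pos [0.5277 0.0302 0.0193] tool shift [-0.0014  0.0014 -0.0017] turn z deg 0.01 tilt [-3.e-04 -8.e-04 -1.e+00] F [-0.7 -1.7 -0.9] w 21.3 t 7.75
```

```bash
for i in 1 2 3; do python3 -m pendant '[[[0,0,0],[0,0,0],0.7]]' | grep -E "ft|wid"; done
```

```text
ft_force: [0.2, -2.5, -1.3]
grip_width: 0.247
ft_force: [-0.7, -3.4, -1.1]
grip_width: 0.247
ft_force: [-0.1, -3.5, -1.9]
grip_width: 0.244
```

```bash
python3 -m pendant '[[[0,0,0],[0,-0.001,0],0.7],[[0,0,0],[0.006,0,0],0.7],[[0,0,0],[0.01,0,0],0.7],[[0,0,0],[0.012,0,0],0.7],[[0,0,0],[0.012,0,0],0.7],[[0,0,0],[0.012,0,0],0.7],[[0,0,0],[0.012,0,0],0.7],[[0,0,0],[0.008,0,0],0.7]]' 30; python3 -m pendant '[[[0,0,0],[0,0,0],0.7],[[0,0,0],[0,0,0],0.7],[[0,0,0],[0,0,0],0.7]]'; python3 - <<'E'
from h import *
to(*dk(-.139,0),.021)
a=[]
for n,(y,x) in(("side",(150,200)),("top",(160,190))):
    d=eyes.get_image(n);a.append(cv2.resize(d["color"][y:y+80,x:x+100,::-1],None,fx=5,fy=5,interpolation=cv2.INTER_CUBIC))
cv2.imwrite("pics/k5.png",cv2.resize(np.hstack(a),(800,320)))
E
```

```text
time: 9.12
position: [0.4555, 0.0446, 0.019]
tool_rot: [-0.307, -3.125, -0.0]
ft_force: [0.0, 1.0, -0.1]
grip_width: 0.15
time: 9.5
position: [0.4575, 0.0439, 0.0195]
tool_rot: [0.309, 3.126, -0.0]
ft_force: [-0.6, 0.3, -0.3]
grip_width: 0.151
pos [0.4575 0.0439 0.0195] tool shift [-0.003   0.0017 -0.0015] turn z deg 0.01 tilt [ 4.e-04 -2.e-04 -1.e+00] F [-0.6  0.3 -0.3] w 13.1 t 9.5
```

View pics/k5.png

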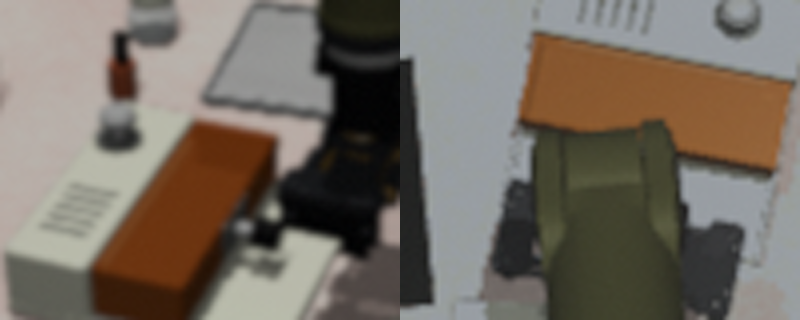

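```bash
python3 -m pendant '[[[0,0,0],[0,0,0],-0.2],[[0,0,0],[0,0,0],-0.2],[[0,0,0],[0,0,0],-0.2],[[0,0,0],[0,0,-0.0005],-0.2],[[0,0,0],[0,0,0],-0.2]]' 60 >/dev/null;  python3 - <<'E'
from h import *
to(*dk(-.068,-.001),.0205)
E
```

```text
pos [0.4571 0.0441 0.02  ] tool shift [-0.0743  0.0006 -0.0005] turn z deg 0.03 tilt [ 2.e-04  1.e-04 -1.e+00] F [-0.2  0.7 -0.1] w 50.2 t 10.22
```

```bash
python3 -m pendant '[[[0,0,0],[-0.03,0,0],-0.2],[[0,0,0],[-0.03,0,0],-0.2],[[0,0,0],[-0.014,0.0005,-0.0005],-0.2],[[0,0,0],[0,0,0],-0.2],[[0,0,0],[0,0,0],-0.2],[[0,0,0],[0,0,0],-0.2]]' 60 >/dev/null;  python3 - <<'E'
from h import *
to(*dk(-.068,-.001),.0205)
E
for i in 1 2 3 4 5 6; do python3 -m pendant '[[[0,0,0],[0,0,0],0.5]]' 60| grep -E "ft|wid|pos"; done
```

```text
pos [0.5288 0.0304 0.0204] tool shift [-0.0014 -0.     -0.0001] turn z deg 0.05 tilt [-7.e-04  6.e-04 -1.e+00] F [-0.  -0.3 -0. ] w 52.2 t 10.97
position: [0.5292, 0.0304, 0.0206]
ft_force: [-0.7, -0.1, 0.0]
grip_width: 0.549
position: [0.5295, 0.0303, 0.0206]
ft_force: [-0.7, -0.6, -0.3]
grip_width: 0.457
position: [0.5297, 0.0301, 0.0205]
ft_force: [0.0, -0.2, -0.1]
grip_width: 0.341
position: [0.5297, 0.0301, 0.0205]
ft_force: [0.0, 0.2, -0.2]
grip_width: 0.281
position: [0.5297, 0.0299, 0.0204]
ft_force: [-0.3, 0.3, 0.1]
grip_width: 0.259
position: [0.5297, 0.0298, 0.0204]
ft_force: [-0.8, -0.0, -0.6]
grip_width: 0.251
```

```bash
for i in 1 2 3; do python3 -m pendant '[[[0,0,0],[0,0,0],0.65]]' 60| grep -E "ft|wid|pos"; done;  python3 -m pendant '[[[0,0,0],[0,0,0],1]]' 60| grep -E "ft|wid|pos"; for i in 1 2 3; do python3 -m pendant '[[[0,0,0],[0.005,0,0],1]]' 60| grep -E "ft|wid|pos"; done
```

```text
position: [0.5297, 0.0299, 0.0203]
ft_force: [1.1, -0.4, -2.5]
grip_width: 0.21
position: [0.5297, 0.0299, 0.0202]
ft_force: [-0.0, -1.0, -2.9]
grip_width: 0.205
position: [0.5296, 0.0299, 0.0202]
ft_force: [0.9, -1.9, -2.7]
grip_width: 0.209
position: [0.5296, 0.0299, 0.0202]
ft_force: [1.1, -0.1, -4.9]
grip_width: 0.207
position: [0.5297, 0.0301, 0.0248]
ft_force: [-0.6, -4.5, 30.2]
grip_width: 0.097
position: [0.5283, 0.0305, 0.0264]
ft_force: [5.9, -4.4, 18.6]
grip_width: 0.029
position: [0.5242, 0.0315, 0.0266]
ft_force: [7.5, -5.1, 17.6]
grip_width: 0.015
```

```bash
python3 - <<'E'
from h import *
to(*dk(-.139,0),.021)
a=[]
for n,(y,x) in(("side",(150,210)),("top",(160,190))):
    d=eyes.get_image(n);a.append(cv2.resize(d["color"][y:y+80,x:x+100,::-1],None,fx=8,fy=7.5,interpolation=cv2.INTER_CUBIC))
cv2.imwrite("pics/k6.png",a[0])
E
```

```text
pos [0.5242 0.0315 0.0266] tool shift [0.0651 0.0008 0.0044] turn z deg -0.05 tilt [ 1.800e-02  3.000e-04 -9.998e-01] F [ 7.5 -5.1 17.6] w 1.3 t 12.6
```

View pics/k6.png

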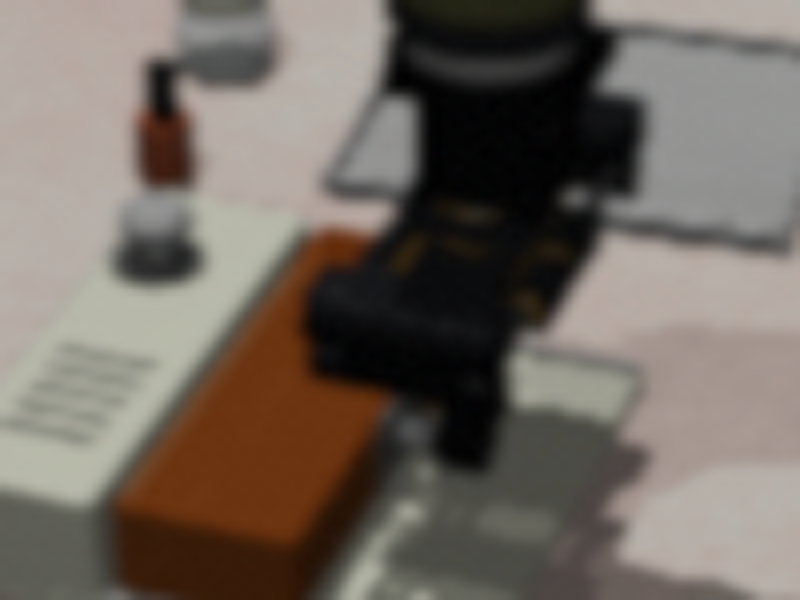

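```bash
for i in 1 2 3 4; do python3 -m pendant '[[[0,0,0],[0.005,0,0],1]]' 60| grep -E "ft|wid|pos"; done
```

```text
position: [0.52, 0.0324, 0.0266]
ft_force: [8.4, -4.9, 17.5]
grip_width: 0.005
position: [0.5153, 0.0333, 0.0266]
ft_force: [8.7, -6.2, 17.0]
grip_width: 0.005
position: [0.5104, 0.0343, 0.0266]
ft_force: [8.9, -4.8, 16.4]
grip_width: 0.003
position: [0.5052, 0.0353, 0.0266]
ft_force: [6.9, -6.4, 19.0]
grip_width: 0.005
```

```bash
for i in 1 2 3 ; do python3 -m pendant '[[[0,0,0],[0.005,0,0],1]]' 60| grep -E "ft|wid|pos"; done; python3 - <<'E'
from h import *
for n,(y,x) in(("side",(150,210)),):
    d=eyes.get_image(n);cv2.imwrite("pics/k7.png",cv2.resize(d["color"][y:y+80,x:x+100,::-1],None,fx=8,fy=7.5,interpolation=cv2.INTER_CUBIC))
E
```

```text
position: [0.4996, 0.0364, 0.0265]
ft_force: [4.8, -5.0, 21.5]
grip_width: 0.007
position: [0.4935, 0.0375, 0.0265]
ft_force: [-0.1, -5.5, 26.7]
grip_width: 0.007
position: [0.4872, 0.0388, 0.0264]
ft_force: [-2.8, -4.8, 30.4]
grip_width: 0.006
```

View pics/k7.png

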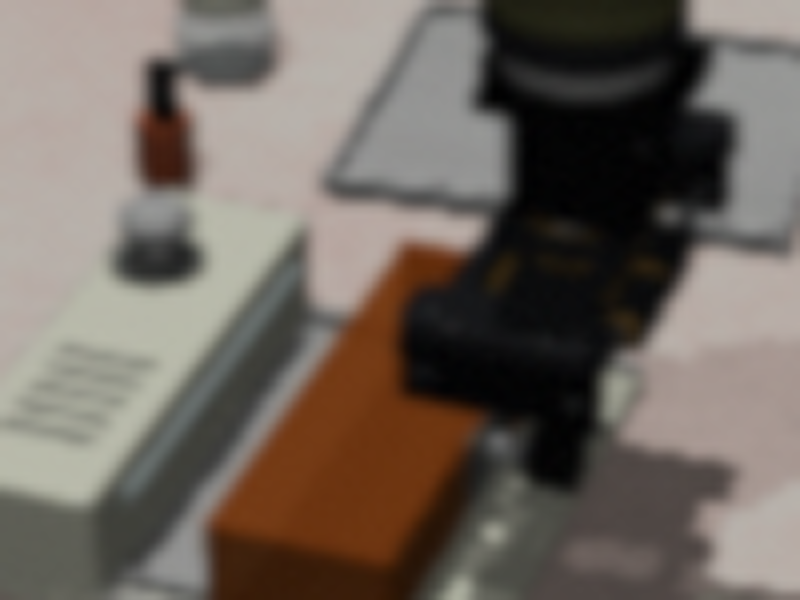

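The picture shows the hood about 42 mm out, with the fingers still on the knob. I'll keep pulling.

```bash
for i in 1 2 3 4 5 6; do python3 -m pendant '[[[0,0,0],[0.005,0,0],1]]' 60| grep -E "ft|pos"; done; python3 - <<'E'
from h import *
for n,(y,x) in(("side",(150,210)),):
    d=eyes.get_image(n);cv2.imwrite("pics/k8.png",cv2.resize(d["color"][y:y+80,x:x+100,::-1],None,fx=8,fy=7.5,interpolation=cv2.INTER_CUBIC))
E
```

```text
position: [0.4811, 0.04, 0.0264]
ft_force: [-5.6, -5.5, 34.5]
position: [0.4754, 0.0411, 0.0263]
ft_force: [-7.5, -5.1, 35.6]
position: [0.4703, 0.0421, 0.0263]
ft_force: [-7.4, -5.3, 36.7]
position: [0.4655, 0.043, 0.0263]
ft_force: [-7.1, -5.8, 36.2]
position: [0.4611, 0.0439, 0.0263]
ft_force: [-5.9, -7.1, 33.7]
position: [0.4595, 0.0442, 0.0265]
ft_force: [8.5, -8.8, 20.3]
```

View pics/k8.png

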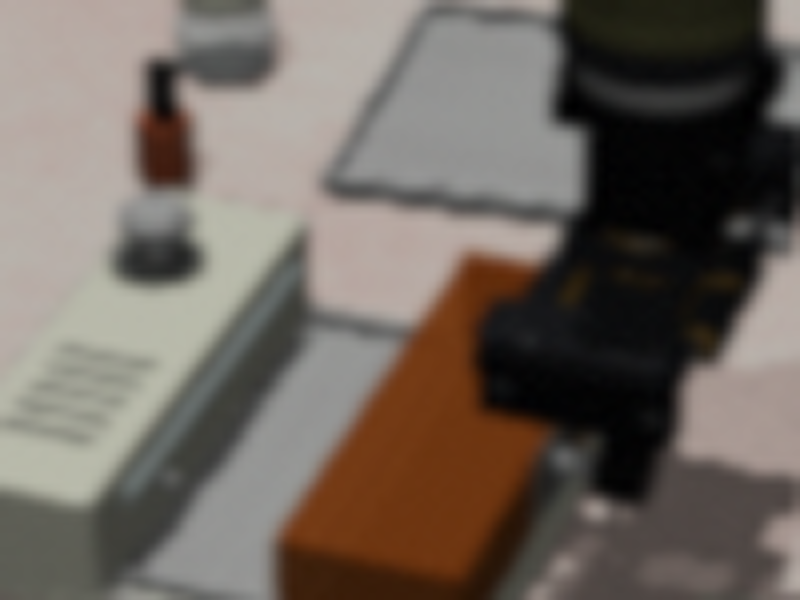

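```bash
python3 -m pendant '[[[0,0,0],[0,0,0],0.4],[[0,0,0],[0,0,0],0],[[0,0,0],[0,0,0],-0.3],[[0,0,0],[0,0,0],-0.3],[[0,0,0],[0,0,0],-0.3],[[0,0,0],[0,0,0],-0.3],[[0,0,0],[0,0,0],-0.3]]' 10;python3 - <<'E'
from h import *
to(.457,.260,.15)
E
```

```text
time: 15.3
position: [0.4508, 0.0455, 0.0201]
tool_rot: [-0.309, -3.126, 0.0]
ft_force: [-0.2, 1.0, -0.1]
grip_width: 0.632
pos [0.4508 0.0455 0.0201] tool shift [ 0.036   0.2115 -0.13  ] turn z deg 0.01 tilt [-8.e-04 -2.e-04 -1.e+00] F [-0.2  1.  -0.1] w 55.0 t 15.3
```

```bash
python3 -m pendant '[[[0,0,0],[0,0,-0.04],-0.3],[[0,0,0],[0,0,-0.05],-0.3],[[0,0,0],[0.006,0.04,-0.04],-0.3],[[0,0,0],[0.01,0.05,0],-0.3],[[0,0,0],[0.01,0.06,0],-0.3],[[0,0,0],[0.01,0.06,0],-0.3],[[0,0,0],[0,0,0],-0.3],[[0,0,0],[0,0,0],-0.3]]' >/dev/null;python3 - <<'E'
from h import *
to(.457,.260,.05)
for n in("side","top"):
    d=eyes.get_image(n);P=cloud(d);z=P[:,:,2]
    cv2.imwrite(f"pics/s1{n}.png",cv2.resize(d["color"][:,:,::-1],(800,600),interpolation=cv2.INTER_CUBIC))
    m=((z>0.02)&(z<0.05)&(P[:,:,0]>.40)&(P[:,:,0]<.66)&(P[:,:,1]<.43)&(P[:,:,1]>.2)).astype(np.uint8)
    nn,l,st,ce=cv2.connectedComponentsWithStats(m)
    for i in range(1,nn):
        if st[i,4]>6: q=P[l==i]; print(n,st[i],np.round(np.nanmean(q,0),4),"max",np.round(np.nanmax(q,0),3),"min",np.round(np.nanmin(q,0),3))
E
```

```text
pos [0.4569 0.2578 0.1499] tool shift [0.0003 0.0024 0.0999] turn z deg 0.02 tilt [-7.0e-04 -1.6e-03 -1.0e+00] F [-0.  -0.7 -0.2] w 56.8 t 16.3
side [278 259   9  11  72] [0.4553 0.2646 0.0307] max [0.467 0.274 0.044] min [0.444 0.248 0.021]
side [218 267  10  12  85] [0.6083 0.321  0.0309] max [0.622 0.332 0.044] min [0.597 0.306 0.02 ]
top [164 180   8   8  47] [0.607  0.315  0.0324] max [0.619 0.327 0.046] min [0.595 0.303 0.022]
```

View pics/s1side.png

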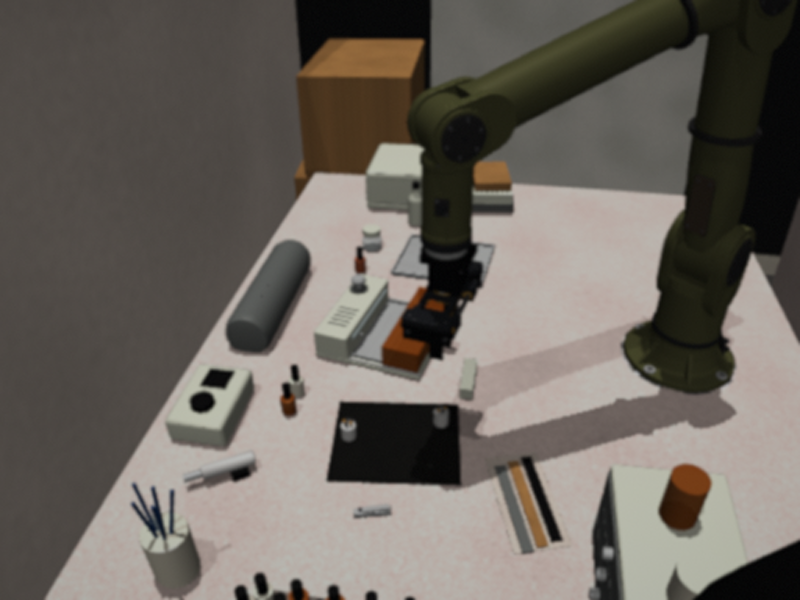

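```bash
python3 -m pendant '[[[0,0,0],[0,0.002,0.04],-0.3],[[0,0,0],[0,0,0.04],-0.3],[[0,0,0],[0,0,0.035],-0.3],[[0,0,0],[0,0,0],-0.3],[[0,0,0],[0,0,0],-0.3]]' >/dev/null;python3 - <<'E'
from h import *
to(.4565,.259,.009)
d=eyes.get_image("side");cv2.imwrite("pics/s2.png",cv2.resize(d["color"][220:300,240:340,::-1],None,fx=8,fy=7.5,interpolation=cv2.INTER_CUBIC))
E
```

```text
pos [0.4586 0.2604 0.037 ] tool shift [ 0.0018 -0.0018  0.028 ] turn z deg -0.06 tilt [ 0.0018  0.0012 -1.    ] F [ 0.1 -0.  -0.5] w 56.5 t 17.02
```

View pics/s2.png

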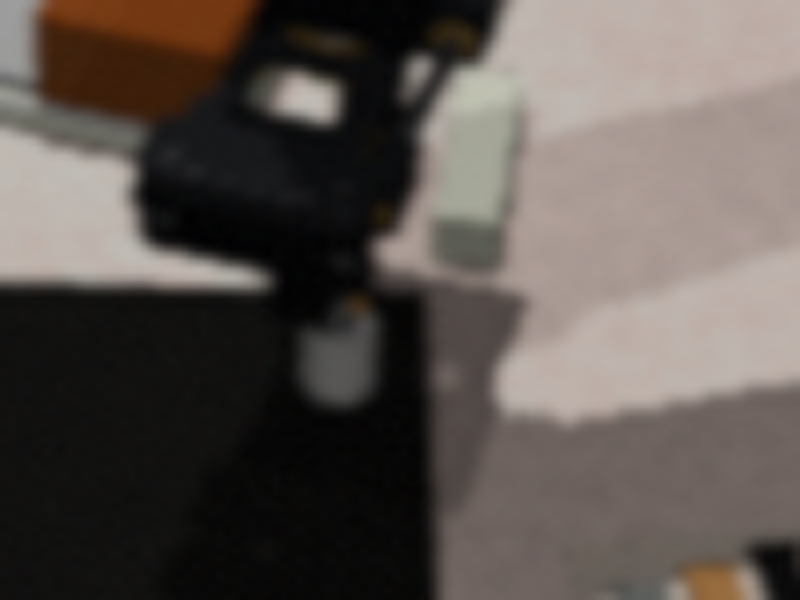

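```bash
python3 -m pendant '[[[0,0,0],[0.003,-0.001,0.015],-0.3],[[0,0,0],[0,0,0.012],-0.3],[[0,0,0],[0,0,0],-0.3],[[0,0,0],[0,0,0],-0.3],[[0,0,0],[0,0,0],0],[[0,0,0],[0,0,0],0.5],[[0,0,0],[0,0,0],0.5]]' 10; for i in 1 2 3 4; do python3 -m pendant '[[[0,0,0],[0,0,0],0.7]]' | grep -E "pos|ft|wid"; done
```

```text
time: 17.95
position: [0.4544, 0.2604, 0.0087]
tool_rot: [0.309, 3.126, 0.001]
ft_force: [0.2, 0.1, -0.3]
grip_width: 0.394
position: [0.4543, 0.2603, 0.0086]
ft_force: [-0.0, 0.4, -0.1]
grip_width: 0.286
position: [0.4543, 0.2602, 0.0085]
ft_force: [-0.3, -0.2, -0.4]
grip_width: 0.194
position: [0.4543, 0.2601, 0.0085]
ft_force: [0.1, 0.1, 1.2]
grip_width: 0.171
position: [0.4543, 0.2602, 0.0085]
ft_force: [-0.3, -0.6, 0.9]
grip_width: 0.172
```

```bash
python3 -m pendant '[[[0,0,0],[0,0,-0.005],0.7],[[0,0,0],[0,0,-0.01],0.7],[[0,0,0],[0,0,-0.02],0.7],[[0,0,0],[0,0,-0.02],0.7],[[0,0,0],[0,0,0],0.7],[[0,0,0],[0,0,0],0.7]]'; python3 - <<'E'
from h import *
d=eyes.get_image("side");cv2.imwrite("pics/s3.png",cv2.resize(d["color"][210:290,240:340,::-1],None,fx=8,fy=7.5,interpolation=cv2.INTER_CUBIC))
E
```

```text
time: 19.2
position: [0.4539, 0.2602, 0.0631]
tool_rot: [-0.308, -3.126, 0.0]
ft_force: [-0.3, 0.1, -1.0]
grip_width: 0.172
```

View pics/s3.png

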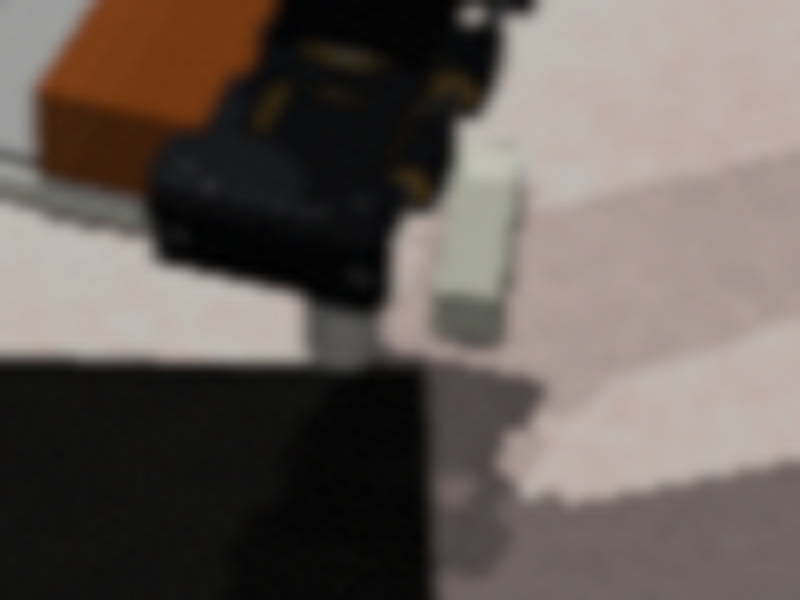

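```bash
python3 - <<'E'
from h import *
d=eyes.get_image("side")
for z in(.03,.04,.05,.058,.063,.08,.1): print(z,(proj(d,[[.454,.26,z]])[0]-[240,210])*[8,7.5], (proj(d,[[.454+.0025,.273,z]])[0]-[240,210])*[8,7.5])
to(*dk(0,.045),.15)
E
```

```text
0.03 [340.50010403 402.40227855] [328.82133316 426.56075031]
0.04 [341.23422437 382.47935556] [329.50492793 406.59928264]
0.05 [341.97294747 362.3463712 ] [330.19278475 386.42479787]
0.058 [342.56724626 346.08693406] [330.74614391 370.12997826]
0.063 [342.94018382 335.85502479] [331.09338242 359.87494954]
0.08 [344.21681981 300.66000371] [332.28199495 324.5953804 ]
0.1 [345.73588154 258.4352981 ] [333.69621068 282.25900167]
pos [0.4536 0.2599 0.0626] tool shift [-0.1879 -0.1645 -0.0874] turn z deg 0.03 tilt [-1.2e-03 -9.0e-04 -1.0e+00] F [-0.7  0.3 -1. ] w 15.2 t 19.3
```

```bash
python3 -m pendant '[[[0,0,0],[0,0,-0.045],0.7],[[0,0,0],[0,0,-0.045],0.7],[[0,0,0],[-0.03,-0.04,0],0.7],[[0,0,0],[-0.04,-0.05,0],0.7],[[0,0,0],[-0.04,-0.05,0],0.7],[[0,0,0],[-0.04,-0.05,0],0.7],[[0,0,0],[-0.03,-0.05,0],0.7],[[0,0,0],[0,0,0],0.7]]'; python3 -m pendant '[[[0,0,0],[0,0,0],0.7],[[0,0,0],[0,0,0],0.7]]'>/dev/null; python3 - <<'E'
from h import *
to(*dk(0,-.04),.019)
E
```

```text
time: 20.3
position: [0.582, -0.0136, 0.1528]
tool_rot: [-0.324, -3.125, 0.007]
ft_force: [-0.3, 0.4, -1.5]
grip_width: 0.174
pos [ 0.5813 -0.0042  0.1529] tool shift [-0.0112 -0.0154  0.1339] turn z deg 0.18 tilt [-1.e-03  7.e-04 -1.e+00] F [ 0.4  0.1 -1.8] w 15.0 t 20.55
```

```bash
python3 -m pendant '[[[0,0,0],[-0.011,-0.015,0.02],0.7],[[0,0,0],[0,0,0.04],0.7],[[0,0,0],[0,0,0.035],0.7],[[0,0,0],[0,0,0.015],0.7],[[0,0,0],[0,0,0],0.7],[[0,0,0],[0,0,0],0.7]]'>/dev/null; python3 - <<'E'
from h import *
to(*dk(0,-.04),.019)
d=eyes.get_image("side");cv2.imwrite("pics/s4.png",cv2.resize(d["color"][150:230,190:290,::-1],None,fx=8,fy=7.5,interpolation=cv2.INTER_CUBIC))
E
```

```text
pos [ 0.5908 -0.0227  0.045 ] tool shift [0.002  0.0009 0.026 ] turn z deg 0.06 tilt [ 2.5e-03  4.0e-04 -1.0e+00] F [ 0.4 -0.5 -1.1] w 15.2 t 21.3
```

View pics/s4.png

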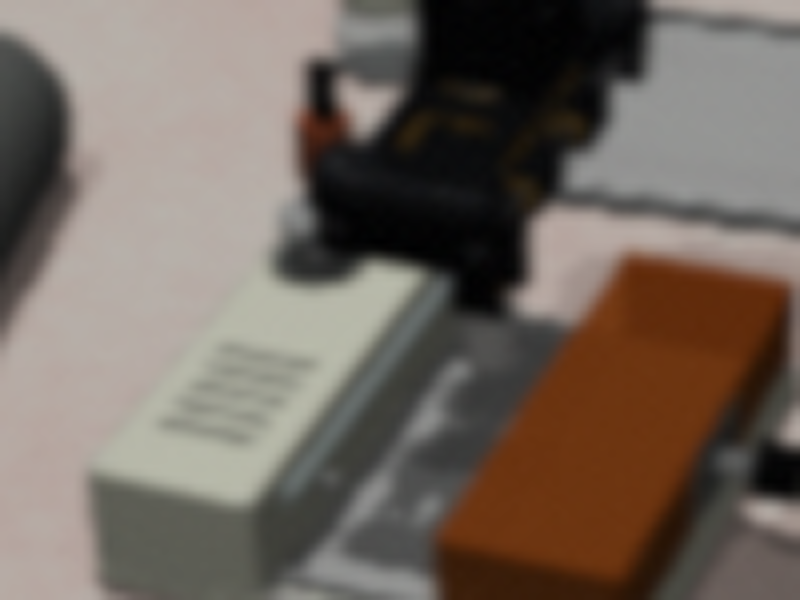

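```bash
python3 -m pendant '[[[0,0,0],[0.002,0.001,0.012],0.7],[[0,0,0],[0,0,0.008],0.7],[[0,0,0],[0,0,0.004],0.7],[[0,0,0],[0,0,0],0.7],[[0,0,0],[0,0,0],0.7]]'|grep -E "pos|ft"; for i in 1 2 3; do python3 -m pendant '[[[0,0,0],[0,0,0.001],0.7],[[0,0,0],[0,0,0],0.7]]'|grep -E "pos|ft"; done
```

```text
position: [0.5881, -0.0218, 0.0196]
ft_force: [0.1, 0.1, -0.2]
position: [0.5879, -0.0217, 0.0185]
ft_force: [-1.1, -0.2, -0.1]
position: [0.5879, -0.0218, 0.0175]
ft_force: [-0.4, -0.6, -0.6]
position: [0.5883, -0.0219, 0.0174]
ft_force: [-1.4, -0.3, 4.8]
```

Contact with the deck (4.8 N at z≈0.0175). I'll release, raise and check.

```bash
python3 -m pendant '[[[0,0,0],[0,0,0],0.3],[[0,0,0],[0,0,0],0],[[0,0,0],[0,0,0],-0.2],[[0,0,0],[0,0,0],-0.2],[[0,0,0],[0,0,0],-0.2],[[0,0,0],[0,0,0],-0.2]]'; python3 -m pendant '[[[0,0,0],[0,0,-0.02],-0.2],[[0,0,0],[0,0,-0.04],-0.2],[[0,0,0],[0,0,-0.05],-0.2],[[0,0,0],[0,0,-0.03],-0.2],[[0,0,0],[0.01,0.06,0],-0.3],[[0,0,0],[0,0.06,0],-0.3],[[0,0,0],[0,0.06,0],-0.3],[[0,0,0],[0,0,0],-0.3]]'; python3 - <<'E'
from h import *
to(.608,.317,.05)
a=[]
for n,(y,x) in(("side",(150,190)),("top",(150,190))):
    d=eyes.get_image(n);a.append(cv2.resize(d["color"][y:y+80,x:x+100,::-1],None,fx=4,fy=4,interpolation=cv2.INTER_CUBIC))
    P=cloud(d);z=P[:,:,2]
    m=((z>0.02)&(z<0.05)&(P[:,:,0]>.40)&(P[:,:,0]<.66)&(P[:,:,1]<.43)&(P[:,:,1]>.2)).astype(np.uint8)
    nn,l,st,ce=cv2.connectedComponentsWithStats(m)
    for i in range(1,nn):
        if st[i,4]>6: q=P[l==i]; print(n,st[i],np.round(np.nanmean(q,0),4),"max",np.round(np.nanmax(q,0),3),"min",np.round(np.nanmin(q,0),3))
cv2.imwrite("pics/s5.png",np.hstack(a))
E
```

```text
time: 23.48
position: [0.5879, -0.0217, 0.0164]
tool_rot: [0.309, 3.126, 0.0]
ft_force: [-0.3, -0.5, 0.3]
grip_width: 0.598
time: 24.48
position: [0.6129, 0.1648, 0.1573]
tool_rot: [0.293, 3.128, 0.005]
ft_force: [-0.9, -0.7, -0.6]
grip_width: 0.649
pos [0.6129 0.1648 0.1573] tool shift [0.033  0.1483 0.1078] turn z deg 0.61 tilt [ 7.0e-04  3.1e-03 -1.0e+00] F [-0.9 -0.7 -0.6] w 56.4 t 24.48
side [218 267  10  12  84] [0.6082 0.3211 0.0311] max [0.622 0.331 0.045] min [0.596 0.303 0.021]
top [164 180   8   8  48] [0.6072 0.315  0.0319] max [0.619 0.326 0.047] min [0.594 0.304 0.021]
```

View pics/s5.png

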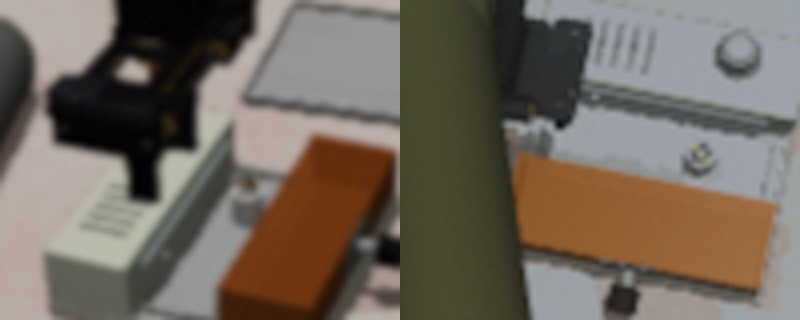

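```bash
python3 -m pendant '[[[0,0,0],[0.01,0.05,0],-0.3],[[0,0,0],[0.012,0.05,0],-0.3],[[0,0,0],[0.01,0.046,0.03],-0.3],[[0,0,0],[0,0,0.04],-0.3],[[0,0,0],[0,0,0],-0.3],[[0,0,0],[0,0,0],-0.3]]' >/dev/null;python3 - <<'E'
from h import *
to(.607,.317,.009)
E
```

```text
pos [0.6123 0.3039 0.0887] tool shift [0.008  0.0117 0.0797] turn z deg -0.17 tilt [ 2.6e-03  1.0e-04 -1.0e+00] F [-0.8 -0.8  0.6] w 56.6 t 25.32
```

```bash
python3 -m pendant '[[[0,0,0],[0.007,0.011,0],-0.3],[[0,0,0],[0,0,0.03],-0.3],[[0,0,0],[0,0,0.02],-0.3],[[0,0,0],[0,0,0],-0.3],[[0,0,0],[0,0,0],-0.3]]' >/dev/null;python3 - <<'E'
from h import *
to(.607,.317,.009)
d=eyes.get_image("side");cv2.imwrite("pics/s6.png",cv2.resize(d["color"][220:300,180:280,::-1],None,fx=8,fy=7.5,interpolation=cv2.INTER_CUBIC))
E
```

```text
pos [0.6064 0.3185 0.0375] tool shift [-0.0008 -0.0014  0.0285] turn z deg 0.0 tilt [ 1.4e-03  7.0e-04 -1.0e+00] F [ 0.6 -0.3 -0.7] w 56.7 t 25.95
```

View pics/s6.png

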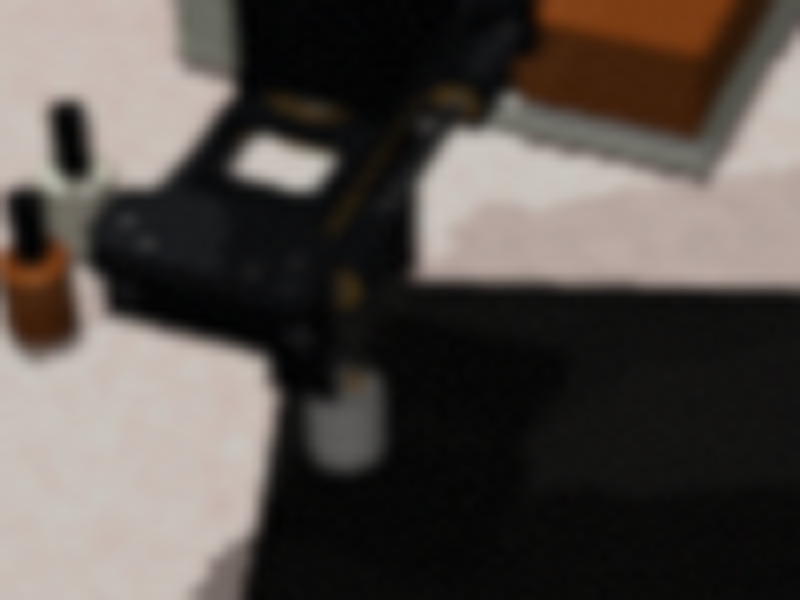

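```bash
python3 -m pendant '[[[0,0,0],[0,-0.001,0.015],-0.3],[[0,0,0],[0,0,0.013],-0.3],[[0,0,0],[0,0,0],-0.3],[[0,0,0],[0,0,0],-0.3],[[0,0,0],[0,0,0],0],[[0,0,0],[0,0,0],0.5],[[0,0,0],[0,0,0],0.5]]' 10; for i in 1 2 3 4; do python3 -m pendant '[[[0,0,0],[0,0,0],0.7]]' | grep -E "pos|ft|wid"; done
```

```text
time: 26.88
position: [0.6056, 0.3175, 0.0088]
tool_rot: [0.309, 3.126, 0.001]
ft_force: [-0.0, -0.1, -1.5]
grip_width: 0.394
position: [0.6055, 0.3174, 0.0086]
ft_force: [0.8, 0.9, -0.2]
grip_width: 0.282
position: [0.6055, 0.3174, 0.0085]
ft_force: [0.4, 0.2, 0.5]
grip_width: 0.191
position: [0.6055, 0.3176, 0.0085]
ft_force: [-0.1, -0.0, -0.1]
grip_width: 0.17
position: [0.6055, 0.3175, 0.0085]
ft_force: [-0.4, 0.5, 0.5]
grip_width: 0.177
```

```bash
python3 -m pendant '[[[0,0,0],[0,0,-0.005],0.7],[[0,0,0],[0,0,-0.01],0.7],[[0,0,0],[0,0,-0.02],0.7],[[0,0,0],[0,0,-0.04],0.7],[[0,0,0],[0,0,-0.04],0.7],[[0,0,0],[0,0,-0.03],0.7],[[0,0,0],[0,0,0],0.7]]'; python3 - <<'E'
from h import *
to(*dk(0,.04),.15)
d=eyes.get_image("side");cv2.imwrite("pics/s7.png",cv2.resize(d["color"][200:280,180:280,::-1],None,fx=8,fy=7.5,interpolation=cv2.INTER_CUBIC))
E
```

```text
time: 28.25
position: [0.6078, 0.3182, 0.1585]
tool_rot: [0.308, 3.12, 0.008]
ft_force: [0.2, 0.2, -0.4]
grip_width: 0.175
pos [0.6078 0.3182 0.1585] tool shift [-0.0482 -0.2568  0.0074] turn z deg 0.01 tilt [ 0.0067  0.0042 -1.    ] F [ 0.2  0.2 -0.4] w 15.2 t 28.25
```

View pics/s7.png

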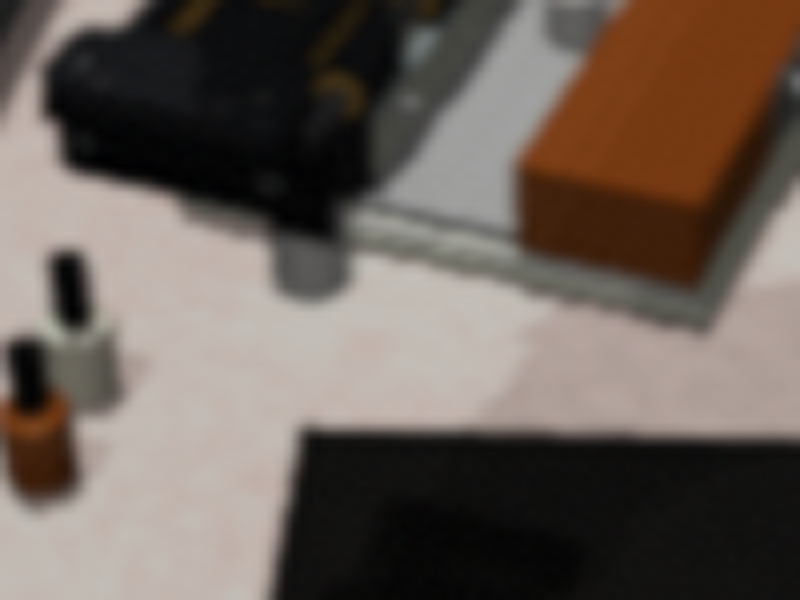

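```bash
python3 -m pendant '[[[0,0,0],[-0.008,-0.04,0],0.7],[[0,0,0],[-0.01,-0.055,0],0.7],[[0,0,0],[-0.01,-0.055,0],0.7],[[0,0,0],[-0.01,-0.055,0],0.7],[[0,0,0],[-0.01,-0.051,0],0.7],[[0,0,0],[0,0,0],0.7],[[0,0,0],[0,0,0],0.7],[[0,0,0],[0,0,0],0.7]]'>/dev/null; python3 - <<'E'
from h import *
to(*dk(-.001,.04),.019)
E
```

```text
pos [0.6021 0.0591 0.1528] tool shift [-0.0023 -0.0016  0.1338] turn z deg 0.2 tilt [-1.2e-03  5.0e-04 -1.0e+00] F [ 0.2 -0.1 -0.9] w 15.1 t 29.3
```

```bash
python3 -m pendant '[[[0,0,0],[0,0,0.03],0.7],[[0,0,0],[0,0,0.04],0.7],[[0,0,0],[0,0,0.03],0.7],[[0,0,0],[0,0,0],0.7],[[0,0,0],[0,0,0],0.7]]'>/dev/null; python3 - <<'E'
from h import *
to(*dk(-.001,.04),.019)
E
```

```text
pos [0.6034 0.0578 0.0546] tool shift [-0.0005 -0.0005  0.0356] turn z deg 0.1 tilt [ 1.6e-03  2.0e-04 -1.0e+00] F [ 0.   0.2 -0.8] w 15.1 t 29.93
```

```bash
python3 -m pendant '[[[0,0,0],[0,0,0.015],0.7],[[0,0,0],[0,0,0.013],0.7],[[0,0,0],[0,0,0.006],0.7],[[0,0,0],[0,0,0],0.7],[[0,0,0],[0,0,0],0.7]]'|grep -E "pos|ft"; for i in 1 2 3 4; do python3 -m pendant '[[[0,0,0],[0,0,0.001],0.7],[[0,0,0],[0,0,0],0.7]]'|grep -E "pos|ft"; done
```

```text
position: [0.6028, 0.0569, 0.0197]
ft_force: [-0.7, 0.4, -1.2]
position: [0.6027, 0.057, 0.0187]
ft_force: [0.4, 0.9, 0.0]
position: [0.6026, 0.057, 0.0175]
ft_force: [-0.0, 0.9, -1.3]
position: [0.603, 0.0571, 0.0174]
ft_force: [-1.5, -0.4, 4.6]
position: [0.6033, 0.0571, 0.0172]
ft_force: [-2.8, 0.6, 9.4]
```

```bash
python3 -m pendant '[[[0,0,0],[0,0,0],0.3],[[0,0,0],[0,0,0],0],[[0,0,0],[0,0,0],-0.2],[[0,0,0],[0,0,0],-0.2],[[0,0,0],[0,0,0],-0.2],[[0,0,0],[0,0,-0.002],-0.2]]' >/dev/null; python3 -m pendant '[[[0,0,0],[0,0,-0.02],-0.2],[[0,0,0],[0,0,-0.04],-0.2],[[0,0,0],[0,0,-0.04],-0.2],[[0,0,0],[0.03,0,0],-0.3],[[0,0,0],[0.05,-0.02,0],-0.3],[[0,0,0],[0.05,-0.02,0],-0.3],[[0,0,0],[0,0,0],-0.3],[[0,0,0],[0,0,0],-0.3]]'; python3 - <<'E'
from h import *
to(*dk(-.139,-.001),.0205)
a=[]
for n,(y,x) in(("side",(150,190)),("top",(150,190))):
    d=eyes.get_image(n);a.append(cv2.resize(d["color"][y:y+80,x:x+100,::-1],None,fx=4,fy=4,interpolation=cv2.INTER_CUBIC))
    P=cloud(d);z=P[:,:,2];v=d["color"].astype(int)
    m=((z>0.025)&(z<0.056)&(P[:,:,0]>.55)&(P[:,:,0]<.65)&(abs(P[:,:,1])<.12)&(v[:,:,0]-v[:,:,2]<40)).astype(np.uint8)
    nn,l,st,ce=cv2.connectedComponentsWithStats(m)
    for i in range(1,nn):
        if st[i,4]>6:
            q=P[l==i]; c,s=np.cos(YAW),np.sin(YAW); e=np.nanmean(q,0); e2=np.array([[c,s],[-s,c]])@(e[:2]-DC); print(n,st[i],np.round(e,4),np.round(e2,3))
cv2.imwrite("pics/s8.png",np.hstack(a))
E
```

```text
time: 33.3
position: [0.4686, 0.0435, 0.1191]
tool_rot: [0.309, 3.123, 0.003]
ft_force: [0.9, 0.4, -0.3]
grip_width: 0.65
pos [0.4686 0.0435 0.1191] tool shift [ 0.0083 -0.0012  0.0986] turn z deg 0.01 tilt [ 0.0034  0.0017 -1.    ] F [ 0.9  0.4 -0.3] w 56.5 t 33.3
side [226 182  23  36 175] [0.6315 0.003  0.0442] [ 0.037 -0.008]
side [248 194   8  10  62] [ 0.5876 -0.0168  0.0387] [-0.002 -0.036]
side [238 207   9  11  69] [0.6044 0.06   0.0396] [-0.001  0.043]
top [230 170  59  13 146] [ 0.6299 -0.0028  0.0485] [ 0.036 -0.014]
top [261 185   8   9  49] [ 0.5865 -0.02    0.0397] [-0.003 -0.039]
```

View pics/s8.png

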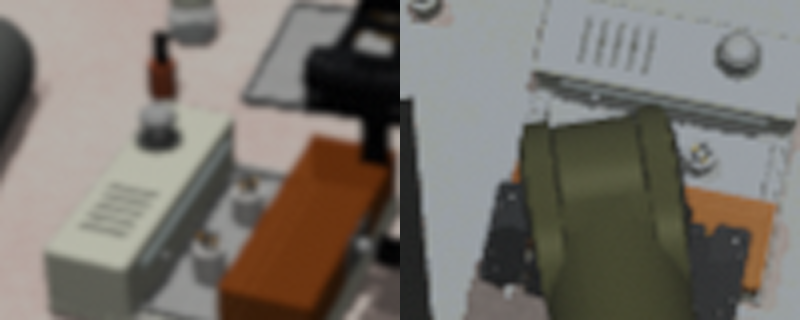

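Both stands are upright on the deck, at side crop (208,258) and (247,198). Next I'll pinch the knob and push it home.

```bash
python3 -m pendant '[[[0,0,0],[0.006,-0.001,0.03],-0.3],[[0,0,0],[0,0,0.03],-0.3],[[0,0,0],[0,0,0.02],-0.3],[[0,0,0],[0,0,0],-0.3],[[0,0,0],[0,0,0],-0.3]]' 60 >/dev/null; python3 - <<'E'
from h import *
to(*dk(-.138,-.001),.0205)
E
```

```text
pos [0.4624 0.0433 0.0382] tool shift [0.001  0.0004 0.0177] turn z deg 0.02 tilt [ 1.1e-03 -5.0e-04 -1.0e+00] F [-0.8  0.3  0.1] w 56.5 t 34.02
```

```bash
python3 -m pendant '[[[0,0,0],[0.001,0,0.017],-0.3],[[0,0,0],[0,0,0],-0.3],[[0,0,0],[0,0,0],0],[[0,0,0],[0,0,0],0.5],[[0,0,0],[0,0,0],0.5],[[0,0,0],[0,0,0],0.5],[[0,0,0],[0,0,0],0.5]]' 60 | grep -E "pos|ft|wid"; for i in 1 2 3; do python3 -m pendant '[[[0,0,0],[0,0,0],1]]' 60| grep -E "ft|wid|pos"; done; for i in 1 2 3 4; do python3 -m pendant '[[[0,0,0],[-0.005,0,0],1]]' 60| grep -E "ft|wid|pos"; done
```

```text
position: [0.4602, 0.0435, 0.0205]
ft_force: [0.2, 0.5, 0.5]
grip_width: 0.266
position: [0.4601, 0.0434, 0.0204]
ft_force: [0.0, 0.2, -2.3]
grip_width: 0.21
position: [0.4601, 0.0435, 0.0203]
ft_force: [0.7, -0.2, -2.3]
grip_width: 0.201
position: [0.4601, 0.0434, 0.0203]
ft_force: [1.2, -0.8, -3.0]
grip_width: 0.204
position: [0.4623, 0.043, 0.0201]
ft_force: [-8.0, 0.7, 6.5]
grip_width: 0.202
position: [0.4667, 0.0421, 0.0201]
ft_force: [-8.5, 0.9, 7.9]
grip_width: 0.204
position: [0.4713, 0.0413, 0.0201]
ft_force: [-10.1, 0.8, 7.4]
grip_width: 0.205
position: [0.476, 0.0403, 0.0201]
ft_force: [-8.9, 1.1, 8.7]
grip_width: 0.204
```

```bash
for i in 1 2 3 4 5 6 7 8 9 10 11; do python3 -m pendant '[[[0,0,0],[-0.005,0,0],1]]' 60| grep -E "ft|wid|pos"|tr '\n' ' ';echo; done
```

```text
position: [0.4811, 0.0393, 0.0201] ft_force: [-9.1, 1.0, 7.4] grip_width: 0.208 
position: [0.4866, 0.0382, 0.0201] ft_force: [-6.7, 0.4, 5.0] grip_width: 0.205 
position: [0.4926, 0.0371, 0.0202] ft_force: [-2.5, 0.4, 1.8] grip_width: 0.207 
position: [0.4995, 0.0357, 0.0203] ft_force: [0.9, 0.8, -2.7] grip_width: 0.202 
position: [0.5117, 0.0336, 0.0251] ft_force: [5.0, -6.2, 24.7] grip_width: 0.089 
position: [0.5193, 0.0322, 0.0264] ft_force: [5.9, -4.3, 20.2] grip_width: 0.028 
position: [0.5242, 0.0313, 0.0265] ft_force: [4.0, -3.5, 21.0] grip_width: 0.014 
position: [0.5276, 0.0307, 0.0264] ft_force: [-4.9, -2.4, 30.9] grip_width: 0.002 
position: [0.5275, 0.0307, 0.0262] ft_force: [-17.4, -0.3, 43.2] grip_width: 0.012 
position: [0.5274, 0.0307, 0.0261] ft_force: [-30.4, 0.9, 56.5] grip_width: 0.009 
position: [0.5273, 0.0307, 0.026] ft_force: [-42.9, 2.2, 68.9] grip_width: 0.006
```

```bash
python3 -m pendant '[[[0,0,0],[0.005,0,0],1],[[0,0,0],[0.005,0,0],1],[[0,0,0],[0.003,0,0],1],[[0,0,0],[0,0,0],0.4],[[0,0,0],[0,0,0],0],[[0,0,0],[0,0,0],-0.3],[[0,0,0],[0,0,0],-0.3],[[0,0,0],[0,0,0],-0.3]]' 60; python3 -m pendant '[[[0,0,0],[0,0,0],-0.3],[[0,0,0],[0,0,-0.03],-0.3],[[0,0,0],[0,0,-0.05],-0.3],[[0,0,0],[0,0,-0.06],-0.3],[[0,0,0],[0.01,0.05,0],-0.3],[[0,0,0],[0,0.05,0],1],[[0,0,0],[0,0.05,0],1],[[0,0,0],[0,0,0],1]]' 10; python3 - <<'E'
from h import *
to(*dk(.082,-.055),.13)
a=[]
for n,(y,x) in(("side",(150,190)),("top",(150,190))):
    d=eyes.get_image(n);a.append(cv2.resize(d["color"][y:y+80,x:x+100,::-1],None,fx=4,fy=4,interpolation=cv2.INTER_CUBIC))
    P=cloud(d);z=P[:,:,2];v=d["color"].astype(int)
    m=(z>.075)&(z<.11)&(P[:,:,0]>.64)&(P[:,:,0]<.7)&(P[:,:,1]<-.02)&(P[:,:,1]>-.09);q=P[m];print(n,q.mean(0),q.min(0),q.max(0))
    h=cv2.cvtColor(d["color"],cv2.COLOR_RGB2HSV);m=(cv2.inRange(h,(3,120,60),(20,255,255))>0)&(abs(z-.06)<.004)&(P[:,:,0]>.4)&(abs(P[:,:,1])<.16)
    q=P[m];print(n,"hood",cv2.minAreaRect((q[:,:2]*1000).astype(np.float32)))
cv2.imwrite("pics/s9.png",np.hstack(a))
E
```

```text
time: 38.15
position: [0.5207, 0.0308, 0.0201]
tool_rot: [-0.309, -3.126, 0.001]
ft_force: [-0.3, -0.3, 0.0]
grip_width: 0.49
time: 39.15
position: [0.5396, 0.1856, 0.1593]
tool_rot: [-0.297, -3.126, -0.001]
ft_force: [0.1, -1.5, -0.7]
grip_width: 0.393
pos [0.5396 0.1856 0.1593] tool shift [-0.1696 -0.2096  0.0291] turn z deg 0.45 tilt [-1.3e-03  5.0e-04 -1.0e+00] F [ 0.1 -1.5 -0.7] w 34.2 t 39.15
side [ 0.67543686 -0.04943791  0.09196941] [ 0.66734872 -0.06338697  0.08438965] [ 0.68368622 -0.03867529  0.09656339]
side hood ((596.6255493164062, 21.8863525390625), (217.69154357910156, 76.76189422607422), 79.58277893066406)
top [ 0.66803736 -0.05184145  0.0911235 ] [ 0.65486451 -0.06588024  0.0789399 ] [ 0.68403263 -0.03863292  0.10124244]
top hood ((595.2060546875, 17.504066467285156), (218.77963256835938, 76.9688491821289), 78.44695281982422)
```

View pics/s9.png

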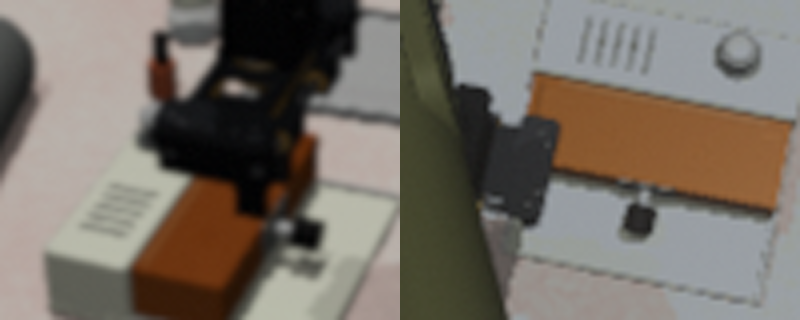

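```bash
python3 -m pendant '[[[0,0,0],[-0.035,-0.045,0],1],[[0,0,0],[-0.04,-0.05,0],1],[[0,0,0],[-0.04,-0.05,0],1],[[0,0,0],[-0.04,-0.05,0],1],[[0,0,0],[-0.015,-0.02,0],1],[[0,0,0],[0,0,0],1],[[0,0,0],[0,0,0],1],[[0,0,0],[0,0,0],1]]' 20 >/dev/null; python3 - <<'E'
from h import *
to(.668,-.052,.100)
E
```

```text
pos [ 0.6626 -0.0576  0.1605] tool shift [-0.0042  0.0065  0.0605] turn z deg 0.16 tilt [-2.0e-04  1.3e-03 -1.0e+00] F [-0.2  0.6 -0.3] w 0.1 t 40.25
```

```bash
python3 -m pendant '[[[0,0,0],[-0.004,0.006,0.03],1],[[0,0,0],[0,0,0.025],1],[[0,0,0],[0,0,0],1],[[0,0,0],[0,0,0],1]]'|grep -E "pos|ft"; python3 - <<'E'
from h import *
to(.668,-.052,.082)
E
```

```text
position: [0.6687, -0.0539, 0.1067]
ft_force: [0.5, -0.5, 0.8]
pos [ 0.6687 -0.0539  0.1067] tool shift [0.001  0.0017 0.0247] turn z deg 0.08 tilt [ 1.5e-03  2.0e-04 -1.0e+00] F [ 0.5 -0.5  0.8] w 0.6 t 40.75
```

```bash
python3 -m pendant '[[[0,0,0],[0,0.001,0.012],1],[[0,0,0],[0,0,0],1]]'|grep -E "pos|ft"; for i in 1 2 3 4 5 6; do python3 -m pendant '[[[0,0,0],[0,0,0.003],1],[[0,0,0],[0,0,0],1]]'|grep -E "pos|ft"|tr '\n' ' ';echo; done
```

```text
position: [0.6678, -0.0531, 0.0928]
ft_force: [-0.4, 0.2, -0.2]
position: [0.6682, -0.0536, 0.0903] ft_force: [0.4, 0.3, 0.7] 
position: [0.6682, -0.0535, 0.0872] ft_force: [-0.3, 0.2, 0.4] 
position: [0.6681, -0.0534, 0.0841] ft_force: [-0.7, -0.3, 0.1] 
position: [0.6681, -0.0534, 0.0812] ft_force: [0.2, 0.2, -0.1] 
position: [0.6681, -0.0534, 0.0781] ft_force: [-0.4, 0.4, 0.4] 
position: [0.6681, -0.0534, 0.0751] ft_force: [-0.5, 0.7, -0.3]
```

```bash
python3 - <<'E'
from h import *
to(.668,-.052,.082)
a=[]
for n,(y,x) in(("side",(130,180)),("top",(120,220))):
    d=eyes.get_image(n);a.append(cv2.resize(d["color"][y:y+80,x:x+80,::-1],None,fx=5,fy=5,interpolation=cv2.INTER_CUBIC))
    print(n,(proj(d,[.668,-.0534,.075])-[x,y])*5)
cv2.imwrite("pics/p1.png",np.hstack(a))
E
```

```text
pos [ 0.6681 -0.0534  0.0751] tool shift [ 0.0004  0.0014 -0.0069] turn z deg 0.02 tilt [-5.e-04  1.e-04 -1.e+00] F [-0.5  0.7 -0.3] w 0.2 t 42.5
side [[247.93275012 258.78061639]]
top [[271.07433244 216.9305638 ]]
```

View pics/p1.png

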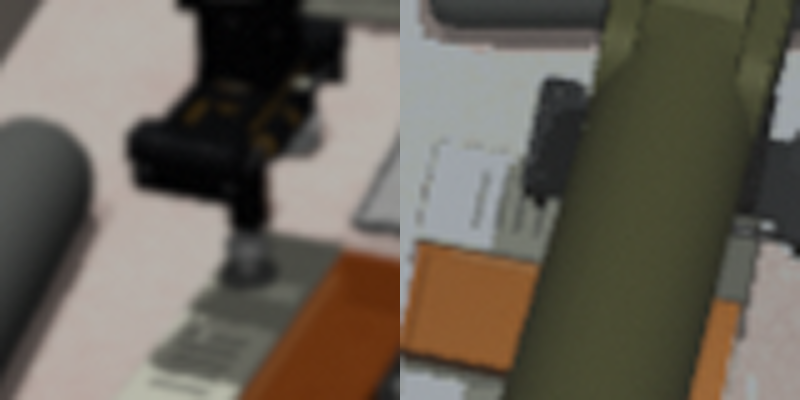

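The picture shows the fingertips ending about 30 px, or roughly 17 mm, above where the reported TCP projects. So the real tips sit about 17 mm short of it, which explains the marginal knob grip. I'll keep pressing until the force shows contact.

```bash
for i in 1 2 3 4 5 ; do python3 -m pendant '[[[0,0,0],[0,0,0.003],1],[[0,0,0],[0,0,0],1]]'|grep -E "pos|ft"|tr '\n' ' ';echo; done
```

```text
position: [0.6681, -0.0534, 0.0721] ft_force: [-0.2, -0.3, 0.0] 
position: [0.6681, -0.0534, 0.0691] ft_force: [0.5, -0.1, -0.1] 
position: [0.6686, -0.0535, 0.0667] ft_force: [-0.3, -0.6, 3.0] 
position: [0.6686, -0.0535, 0.0637] ft_force: [-0.5, 0.2, 3.6] 
position: [0.6686, -0.0536, 0.0607] ft_force: [0.5, 0.5, 5.3]
```

```bash
for i in 1 2 3 4 ; do python3 -m pendant '[[[0,0,0],[0,0,0.002],1],[[0,0,0],[0,0,0],1]]'|grep -E "pos|ft"|tr '\n' ' ';echo; done
```

```text
position: [0.6686, -0.0535, 0.0589] ft_force: [-1.3, 0.4, 5.6] 
position: [0.6687, -0.0535, 0.0571] ft_force: [-1.6, 0.5, 7.0] 
position: [0.6687, -0.0535, 0.0556] ft_force: [-2.8, -0.5, 9.0] 
position: [0.6688, -0.0535, 0.0553] ft_force: [-5.6, 0.6, 15.9]
```

```bash
python3 -m pendant '[[[0,0,0],[0,0,0.001],1],[[0,0,0],[0,0,0],1],[[0,0,0],[0,0,0],1]]'|grep -E "pos|ft"; python3 -m pendant '[[[0,0,0],[0,0,-0.01],1],[[0,0,0],[0,0,-0.02],1],[[0,0,0],[0,0,-0.04],1],[[0,0,0],[0,0,-0.05],1],[[0,0,0],[0.04,0.03,0],0.3],[[0,0,0],[0.05,0.03,0],-0.3],[[0,0,0],[0.05,0.03,0],-0.3],[[0,0,0],[0,0,0],-0.3]]'; python3 - <<'E'
from h import *
to(*dk(-.069,-.001),.010)
a=[]
for n,(y,x) in(("side",(150,190)),("top",(150,190))):
    d=eyes.get_image(n);a.append(cv2.resize(d["color"][y:y+80,x:x+100,::-1],None,fx=4,fy=4,interpolation=cv2.INTER_CUBIC))
    P=cloud(d);z=P[:,:,2]
    m=(z>.08)&(z<.11)&(P[:,:,0]>.64)&(P[:,:,0]<.7)&(P[:,:,1]<-.02)&(P[:,:,1]>-.09);q=P[m];print(n,len(q),np.percentile(q[:,2],90) if len(q) else 0)
    # true fingertip estimate
    st=monitor.get_state();print((proj(d,st["position"])-[x,y])*4,(proj(d,st["position"]+[0,0,.02])-[x,y])*4)
cv2.imwrite("pics/p2.png",np.hstack(a))
E
```

```text
position: [0.6689, -0.0535, 0.0552]
ft_force: [-6.8, 1.2, 21.4]
time: 46.22
position: [0.5454, 0.0669, 0.1712]
tool_rot: [-0.296, -3.125, -0.005]
ft_force: [1.4, -0.8, -0.8]
grip_width: 0.375
pos [0.5454 0.0669 0.1712] tool shift [ 0.0085 -0.0394  0.1611] turn z deg 0.46 tilt [-0.0026  0.0031 -1.    ] F [ 1.4 -0.8 -0.8] w 32.6 t 46.23
side 53 0.09568773437253109
[[278.32130887 116.49163133]] [[278.09715452  93.46815213]]
top 68 0.09700541911917818
[[193.4690606  168.19743729]] [[192.48358768 162.98184566]]
```

View pics/p2.png

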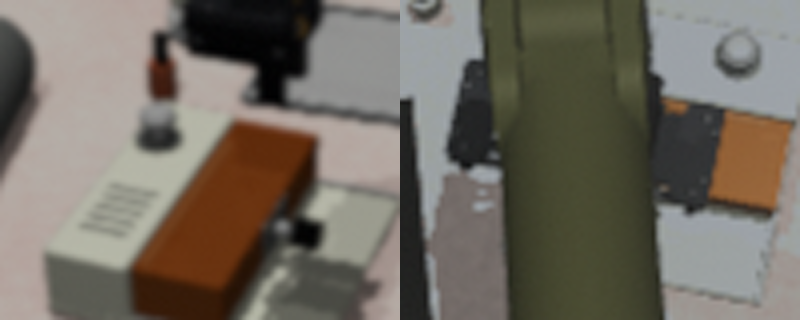

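The contact heights and jaw widths agree: the true fingertips are 26 mm above the reported TCP. I had been gripping the top of the knob and the stands' bits. I'll go 26 mm lower from here.

```bash
python3 -m pendant '[[[0,0,0],[0.008,-0.034,0],-0.3],[[0,0,0],[0,0,0],-0.3],[[0,0,0],[0,0,0.04],-0.3],[[0,0,0],[0,0,0.05],-0.3],[[0,0,0],[0,0,0.03],-0.3],[[0,0,0],[0,0,0],-0.3],[[0,0,0],[0,0,0],-0.3]]' 30 >/dev/null; python3 - <<'E'
from h import *
to(*dk(-.069,-.001),-.004)
E
```

```text
pos [0.5357 0.0298 0.0527] tool shift [ 0.0066 -0.0008  0.0567] turn z deg -0.04 tilt [ 2.e-03 -2.e-04 -1.e+00] F [-0.5 -1.  -0.3] w 56.6 t 47.2
```

```bash
python3 -m pendant '[[[0,0,0],[0.0065,-0.001,0.02],-0.3],[[0,0,0],[0,0,0.02],-0.3],[[0,0,0],[0,0,0.01],-0.3],[[0,0,0],[0,0,0.006],-0.3],[[0,0,0],[0,0,0],-0.3],[[0,0,0],[0,0,0],-0.3]]' 30 | grep -E "pos|ft"; for i in 1 2 3 4 5; do python3 -m pendant '[[[0,0,0],[0,0,0],0.6]]' 30| grep -E "ft|wid|pos"|tr '\n' ' ';echo; done
```

```text
position: [0.5282, 0.0307, -0.0039]
ft_force: [-0.1, 0.9, 1.3]
position: [0.528, 0.0308, -0.004] ft_force: [0.1, -0.3, 0.5] grip_width: 0.596 
position: [0.5278, 0.0308, -0.0043] ft_force: [-1.6, -0.3, 0.3] grip_width: 0.505 
position: [0.5276, 0.0307, -0.0044] ft_force: [0.5, -0.2, 0.1] grip_width: 0.391 
position: [0.5274, 0.0302, -0.0045] ft_force: [-0.5, 1.0, 1.0] grip_width: 0.287 
position: [0.5275, 0.0303, -0.0045] ft_force: [-0.8, -2.1, 0.9] grip_width: 0.285
```

```bash
python3 -m pendant '[[[0,0,0],[0.005,0,0],0.7],[[0,0,0],[0.008,0,0],0.7],[[0,0,0],[0.01,0,0],0.7],[[0,0,0],[0.01,0,0],0.7],[[0,0,0],[0.01,0,0],0.7],[[0,0,0],[0.01,0,0],0.7],[[0,0,0],[0.01,0,0],0.7],[[0,0,0],[0.01,0,0],0.7]]' 30; python3 -m pendant '[[[0,0,0],[0.001,0,0],0.7],[[0,0,0],[0,0,0],0.7],[[0,0,0],[0,0,0],0.7]]' 30; python3 - <<'E'
from h import *
to(*dk(-.139,0),-.004)
for n,(y,x) in(("side",(150,190)),):
    d=eyes.get_image(n);cv2.imwrite("pics/p3.png",cv2.resize(d["color"][y:y+80,x:x+100,::-1],None,fx=7,fy=7,interpolation=cv2.INTER_CUBIC))
E
```

```text
time: 49.58
position: [0.4589, 0.0437, -0.0043]
tool_rot: [0.308, 3.118, -0.001]
ft_force: [23.0, -6.9, -27.3]
grip_width: 0.288
time: 49.95
position: [0.459, 0.0437, -0.0044]
tool_rot: [0.309, 3.117, -0.002]
ft_force: [12.7, -4.8, -14.1]
grip_width: 0.288
pos [ 0.459   0.0437 -0.0044] tool shift [-0.0014  0.0017 -0.0004] turn z deg -0.01 tilt [ 0.0092 -0.0019 -1.    ] F [ 12.7  -4.8 -14.1] w 25.0 t 49.95
```

View pics/p3.png

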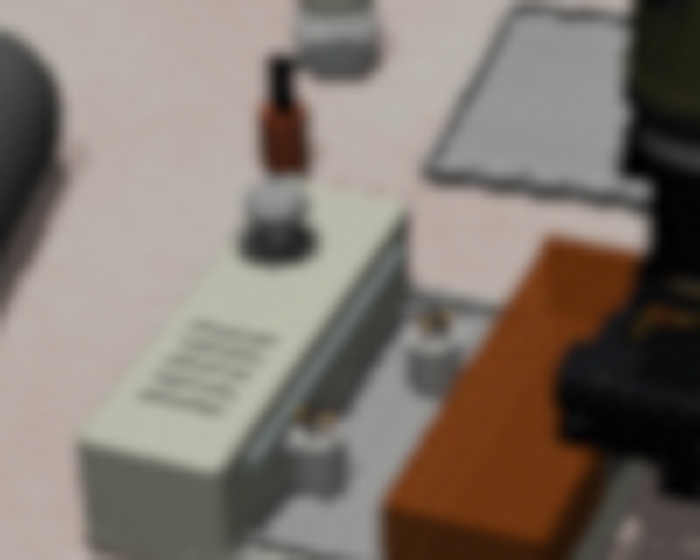

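```bash
python3 -m pendant '[[[0,0,0],[-0.003,0,0],0.7],[[0,0,0],[0,0,0],0.3],[[0,0,0],[0,0,0],-0.1],[[0,0,0],[0,0,0],-0.3],[[0,0,0],[0,0,0],-0.3],[[0,0,0],[0,0,0],-0.3]]' 10; python3 -m pendant '[[[0,0,0],[0,0,-0.03],-0.3],[[0,0,0],[0,0,-0.05],-0.3],[[0,0,0],[0,0,-0.05],-0.3],[[0,0,0],[0,0,-0.02],-0.3],[[0,0,0],[0,0,0],-0.3],[[0,0,0],[0,0,0],-0.3]]'; cat >m.py <<'E'
from h import *
def deckst():
  for n in("side","top"):
    d=eyes.get_image(n);P=cloud(d);z=P[:,:,2];v=d["color"].astype(int)
    c,s=np.cos(YAW),np.sin(YAW); dx=(P[:,:,0]-DC[0])*c+(P[:,:,1]-DC[1])*s; dy=-(P[:,:,0]-DC[0])*s+(P[:,:,1]-DC[1])*c
    m=((z>0.022)&(z<0.056)&(dx>-.034)&(dx<.034)&(abs(dy)<.11)&(v[:,:,0]-v[:,:,2]<40)).astype(np.uint8)
    nn,l,st,ce=cv2.connectedComponentsWithStats(m)
    for i in range(1,nn):
        if st[i,4]>8:
            k=l==i;q=P[k]; print(n,st[i],"world",np.round(np.nanmean(q,0),4),"deck mean %.3f %.3f"%(dx[k].mean(),dy[k].mean()),"x",np.round([dx[k].min(),dx[k].max()],3),"y",np.round([dy[k].min(),dy[k].max()],3))
    yield n,d
E
python3 - <<'E'
from m import *
a=[]
for n,d in deckst():
    a.append(cv2.resize(d["color"][150:230,190:290,::-1],None,fx=4,fy=4,interpolation=cv2.INTER_CUBIC))
cv2.imwrite("pics/p4.png",np.hstack(a)); to(*dk(0,.04),.1)
E
```

```text
time: 50.75
position: [0.4579, 0.0447, -0.0046]
tool_rot: [-0.308, -3.126, -0.0]
ft_force: [-0.0, 0.1, -1.2]
grip_width: 0.635
time: 51.5
position: [0.4571, 0.0444, 0.1442]
tool_rot: [-0.308, -3.125, 0.001]
ft_force: [-0.6, -0.6, -0.4]
grip_width: 0.65
side [236 194   7   8  11] world [0.6269 0.0011 0.0507] deck mean 0.033 -0.011 x [0.031 0.034] y [-0.035  0.01 ]
side [248 194   8  11  64] world [ 0.5873 -0.0161  0.038 ] deck mean -0.003 -0.035 x [-0.014  0.012] y [-0.048 -0.024]
side [226 203  14  16  94] world [0.6286 0.0646 0.0396] deck mean 0.022 0.052 x [0.009 0.034] y [0.019 0.089]
top [237 172  14  10  61] world [0.6294 0.0587 0.0428] deck mean 0.024 0.046 x [0.009 0.034] y [0.018 0.063]
top [261 185   8   9  49] world [ 0.5864 -0.0199  0.0404] deck mean -0.003 -0.039 x [-0.015  0.012] y [-0.052 -0.027]
pos [0.4568 0.0443 0.1439] tool shift [-0.1427  0.0415  0.0435] turn z deg 0.02 tilt [-0.0025 -0.001  -1.    ] F [-0.4  0.6 -0.7] w 56.4 t 51.6
```

View pics/p4.png

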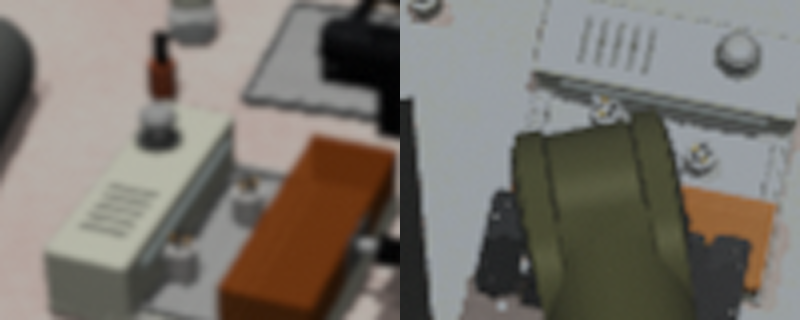

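```bash
python3 - <<'E'
from h import *
c,s=np.cos(YAW),np.sin(YAW); M=np.array([[c,s],[-s,c]])
for n,px,z in(("top",(190+205/4,150+109/4),.045),("side",(190+182/4,150+242/4),.047),("side",(190+181/4,150+266/4),.026),("top",(190+301/4,150+157/4),.045)):
    d=eyes.get_image(n);p=plane(d,[px],z)[0];print(n,p,M@(p[:2]-DC))
E
```

```text
top [0.62628452 0.05839977 0.045     ] [0.02076146 0.04555091]
side [0.62496461 0.06373369 0.047     ] [0.01842198 0.05052281]
side [0.62584714 0.06755031 0.026     ] [0.01853955 0.05443837]
top [ 0.58482165 -0.02384161  0.045     ] [-0.00378275 -0.04322067]
```

```bash
python3 -m pendant '[[[0,0,0],[-0.04,0.0115,0],-0.1],[[0,0,0],[-0.04,0.012,0],-0.1],[[0,0,0],[-0.04,0.012,0],-0.1],[[0,0,0],[-0.04,0.012,0],-0.1],[[0,0,0],[0,0,0.03],-0.1],[[0,0,0],[0,0,0.03],-0.1],[[0,0,0],[0,0,0],-0.1],[[0,0,0],[0,0,0],-0.1]]' 15 >/dev/null; python3 - <<'E'
from h import *
to(*dk(.018,.046),.002)
E
```

```text
pos [0.6247 0.0598 0.0864] tool shift [ 0.001  -0.0007  0.0844] turn z deg 0.02 tilt [ 1.1e-03  1.0e-04 -1.0e+00] F [1.  0.5 0.7] w 48.1 t 52.8
```

```bash
python3 -m pendant '[[[0,0,0],[0.001,0,0.03],-0.1],[[0,0,0],[0,0,0.02],-0.1],[[0,0,0],[0,0,0],-0.1],[[0,0,0],[0,0,0],-0.1]]' 15 >/dev/null; python3 - <<'E'
from m import *
to(*dk(.018,.046),.002)
d=eyes.get_image("side");cv2.imwrite("pics/p5.png",cv2.resize(d["color"][150:230,190:290,::-1],None,fx=7,fy=7,interpolation=cv2.INTER_CUBIC))
E
```

```text
pos [0.624  0.06   0.0366] tool shift [ 0.0002 -0.0007  0.0346] turn z deg 0.02 tilt [ 1.6e-03  3.0e-04 -1.0e+00] F [0.1 0.3 0.1] w 47.5 t 53.3
```

View pics/p5.png

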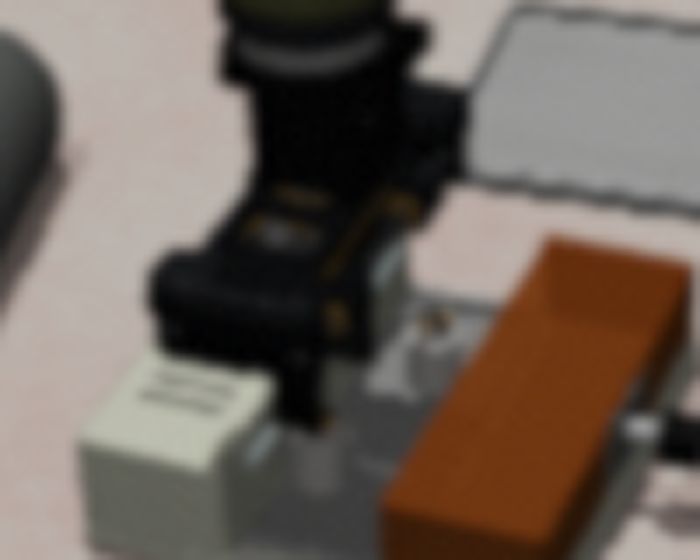

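```bash
python3 -m pendant '[[[0,0,0],[0,0,0.015],-0.1],[[0,0,0],[0,0,0.012],-0.1],[[0,0,0],[0,0,0],-0.1],[[0,0,0],[0,0,0],-0.1]]' 15|grep -E "pos|ft"; python3 -m pendant '[[[0,0,0],[0,0,0.005],-0.1],[[0,0,0],[0,0,0.001],-0.1],[[0,0,0],[0,0,0],-0.1]]' |grep -E "pos|ft";  for i in 1 2 3 4 5; do python3 -m pendant '[[[0,0,0],[0,0,0],0.6]]'| grep -E "ft|wid|pos"|tr '\n' ' ';echo; done
```

```text
position: [0.6232, 0.0599, 0.0083]
ft_force: [-1.1, 0.5, -0.6]
position: [0.6231, 0.0601, 0.0024]
ft_force: [-0.4, 0.1, -0.4]
position: [0.6232, 0.0601, 0.0026] ft_force: [1.0, -0.2, 0.5] grip_width: 0.498 
position: [0.6233, 0.0601, 0.0026] ft_force: [-0.0, -0.1, 0.8] grip_width: 0.403 
position: [0.6232, 0.0601, 0.0025] ft_force: [0.6, 1.2, 0.2] grip_width: 0.298 
position: [0.6232, 0.0601, 0.0026] ft_force: [0.8, -0.2, -0.2] grip_width: 0.292 
position: [0.6232, 0.0601, 0.0026] ft_force: [0.0, -0.0, 0.8] grip_width: 0.294
```

```bash
python3 -m pendant '[[[0,0,0],[0.001,0,-0.01],0.6],[[0,0,0],[0.005,0,-0.02],0.6],[[0,0,0],[0,0,-0.04],0.6],[[0,0,0],[0,0,-0.04],0.6],[[0,0,0],[0,0,-0.04],0.6],[[0,0,0],[0,0,0],0.6],[[0,0,0],[0,0,0],0.6]]'|grep -E "pos|ft|wid"; python3 - <<'E'
from m import *
to(.53,-.31,.1)
for n,d in deckst():
    if n=="side": cv2.imwrite("pics/p6.png",cv2.resize(d["color"][130:230,190:290,::-1],None,fx=6,fy=6,interpolation=cv2.INTER_CUBIC))
E
```

```text
position: [0.6168, 0.0613, 0.1528]
ft_force: [0.1, -0.1, -1.3]
grip_width: 0.294
pos [0.6168 0.0613 0.1528] tool shift [ 0.0125 -0.3812  0.0526] turn z deg 0.03 tilt [ 1.e-04  6.e-04 -1.e+00] F [ 0.1 -0.1 -1.3] w 25.6 t 55.73
side [240 187   8   9  12] world [ 0.6191 -0.0403  0.051 ] deck mean 0.033 -0.053 x [0.03  0.034] y [-0.084 -0.024]
side [248 194   8  11  66] world [ 0.5876 -0.0163  0.0374] deck mean -0.003 -0.035 x [-0.014  0.011] y [-0.05  -0.026]
side [230 197  11  15  19] world [0.6337 0.0345 0.0502] deck mean 0.033 0.024 x [0.032 0.034] y [-0.02   0.061]
top [261 185   8   9  50] world [ 0.5859 -0.0202  0.0395] deck mean -0.003 -0.039 x [-0.015  0.01 ] y [-0.052 -0.027]
```

View pics/p6.png

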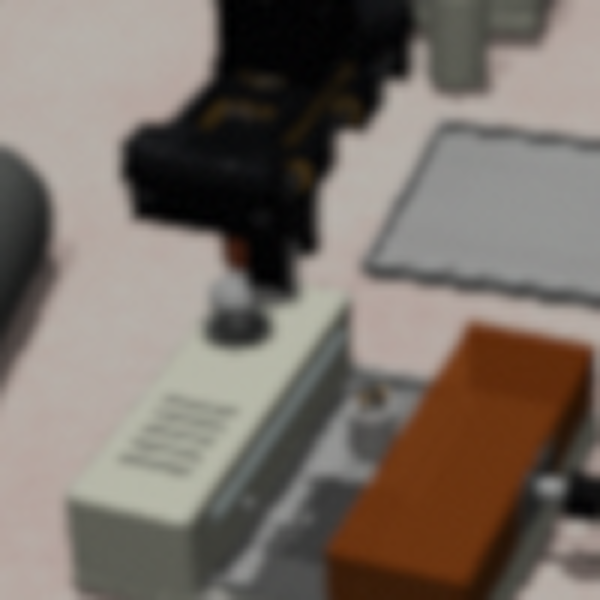

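```bash
python3 -m pendant '[[[0,0,0],[0.001,-0.045,0],0.6],[[0,0,0],[0.001,-0.055,0],0.6],[[0,0,0],[0.002,-0.055,0],0.6],[[0,0,0],[0.002,-0.055,0],0.6],[[0,0,0],[0.002,-0.055,0],0.6],[[0,0,0],[0.002,-0.055,0],0.6],[[0,0,0],[0.002,-0.055,0],0.6],[[0,0,0],[0,0,0],0.6]]'>/dev/null; python3 -m pendant '[[[0,0,0],[0,0,0.03],0.6],[[0,0,0],[0,0,0.03],0.6],[[0,0,0],[0,0,0],0.6],[[0,0,0],[0,0,0],0.6]]'>/dev/null; python3 - <<'E'
from m import *
to(.53,-.31,-.0055)
d=eyes.get_image("side");cv2.imwrite("pics/t1.png",cv2.resize(d["color"][90:190,220:320,::-1],None,fx=6,fy=6,interpolation=cv2.INTER_CUBIC))
E
```

```text
pos [ 0.5326 -0.3039  0.093 ] tool shift [ 0.0014 -0.0065  0.0985] turn z deg 0.06 tilt [ 3.e-04 -2.e-04 -1.e+00] F [0.2 0.1 0.2] w 25.6 t 57.33
```

View pics/t1.png

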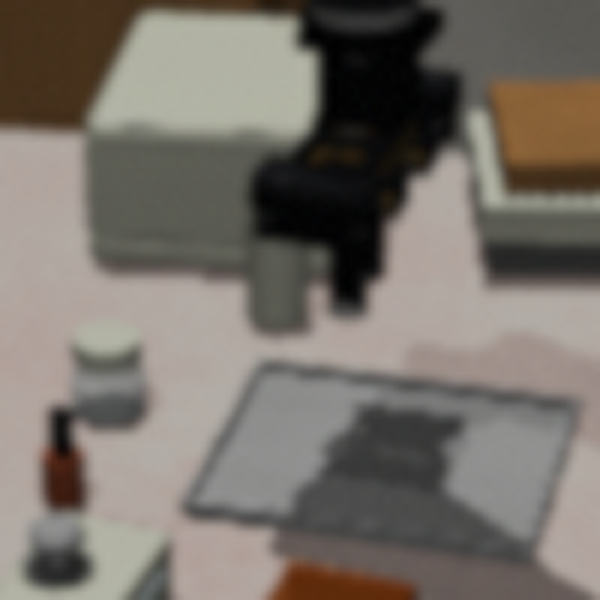

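```bash
python3 -m pendant '[[[0,0,0],[0,0,0.03],0.6],[[0,0,0],[0,0,0.03],0.6],[[0,0,0],[0,0,0.02],0.6],[[0,0,0],[0,0,0.01],0.6],[[0,0,0],[0,0,0.004],0.6],[[0,0,0],[0,0,0],0.6],[[0,0,0],[0,0,0],0.6]]'|grep -E "pos|ft"; for i in 1 2 3 4; do python3 -m pendant '[[[0,0,0],[0,0,0.0015],0.6],[[0,0,0],[0,0,0],0.6]]'|grep -E "pos|ft"|tr '\n' ' ';echo; done
```

```text
position: [0.5328, -0.3046, -0.0007]
ft_force: [-0.3, 0.3, 0.3]
position: [0.5323, -0.3041, -0.0029] ft_force: [0.8, 0.2, -0.2] 
position: [0.5321, -0.3041, -0.0047] ft_force: [0.2, -0.3, -0.8] 
position: [0.5323, -0.3043, -0.0055] ft_force: [-0.9, 0.6, 3.0] 
position: [0.5325, -0.3043, -0.0056] ft_force: [-6.4, 3.4, 12.9]
```

Contact with the tray floor at z = -0.0055, as predicted. I'll release.

```bash
python3 -m pendant '[[[0,0,0],[0,0,-0.001],0.6],[[0,0,0],[0,0,0],0.3],[[0,0,0],[0,0,0],0],[[0,0,0],[0,0,0],-0.2],[[0,0,0],[0,0,0],-0.2],[[0,0,0],[0,0,0],-0.2]]' >/dev/null; python3 -m pendant '[[[0,0,0],[0,0,-0.02],-0.2],[[0,0,0],[0,0,-0.05],-0.2],[[0,0,0],[0,0,-0.06],-0.2],[[0,0,0],[0,0.03,-0.03],-0.1],[[0,0,0],[-0.002,0.055,0],-0.1],[[0,0,0],[-0.002,0.055,0],-0.1],[[0,0,0],[0,0.05,0],-0.1],[[0,0,0],[0,0.05,0],-0.1]]'>/dev/null; python3 - <<'E'
from m import *
a=[]
for n,d in deckst():
    y,x={"side":(90,190),"top":(120,250)}[n]
    a.append(cv2.resize(d["color"][y:y+130,x:x+130,::-1],(400,400),interpolation=cv2.INTER_CUBIC))
cv2.imwrite("pics/t2.png",np.hstack(a)); to(*dk(-.003,-.040),-.004)
E
```

```text
side [236 191   9  12  13] world [ 0.6251 -0.0078  0.05  ] deck mean 0.033 -0.020 x [0.032 0.034] y [-0.056  0.012]
side [248 194   8  11  69] world [ 0.5878 -0.0164  0.0371] deck mean -0.002 -0.035 x [-0.014  0.012] y [-0.047 -0.027]
pos [ 0.5847 -0.0614  0.1545] tool shift [0.0061 0.0395 0.1587] turn z deg 0.61 tilt [ 0.0016  0.004  -1.    ] F [-1.1  1.1  0. ] w 47.6 t 61.1
```

View pics/t2.png

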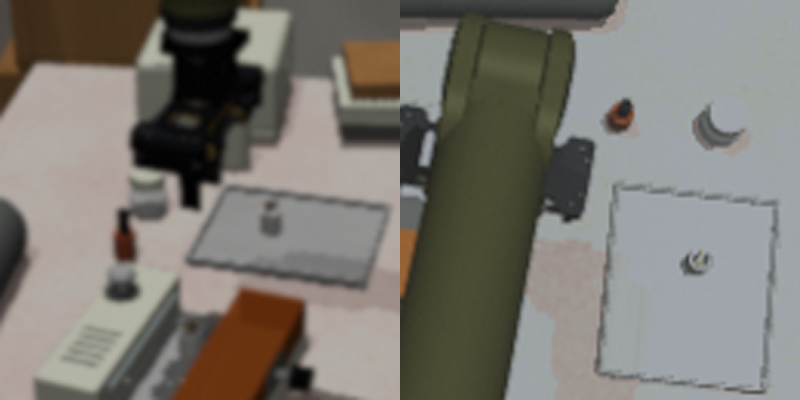

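Stand A is upright in the tray, at (697,262) in the top crop. Stand B is next.

```bash
python3 -m pendant '[[[0,0,0],[0.005,0.03,0],-0.1],[[0,0,0],[0,0,0],-0.1],[[0,0,0],[0,0,0],-0.1],[[0,0,0],[0,0,0.04],-0.1],[[0,0,0],[0,0,0.04],-0.1],[[0,0,0],[0,0,0],-0.1],[[0,0,0],[0,0,0],-0.1]]' >/dev/null; python3 - <<'E'
from h import *
to(*dk(-.003,-.040),.0015)
E
```

```text
pos [ 0.585  -0.0406  0.0751] tool shift [0.0028 0.0196 0.0736] turn z deg -0.06 tilt [ 2.e-03 -5.e-04 -1.e+00] F [0.5 0.5 0.1] w 47.8 t 61.98
```

```bash
python3 -m pendant '[[[0,0,0],[0.003,0.0195,0],-0.1],[[0,0,0],[0,0,0],-0.1],[[0,0,0],[0,0,0.03],-0.1],[[0,0,0],[0,0,0],-0.1],[[0,0,0],[0,0,0],-0.1]]' >/dev/null; python3 - <<'E'
from h import *
to(*dk(-.003,-.040),.0015)
d=eyes.get_image("side");cv2.imwrite("pics/p7.png",cv2.resize(d["color"][150:230,190:290,::-1],None,fx=7,fy=7,interpolation=cv2.INTER_CUBIC))
E
```

```text
pos [ 0.5854 -0.0195  0.0444] tool shift [-0.001  -0.0012  0.0429] turn z deg 0.03 tilt [ 0.001 -0.    -1.   ] F [ 0.8 -0.4  0.2] w 48.0 t 62.6
```

View pics/p7.png

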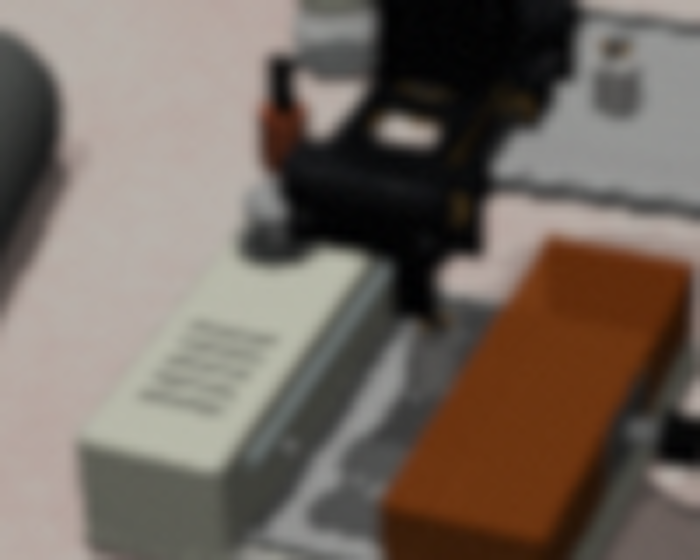

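```bash
python3 -m pendant '[[[0,0,0],[0,-0.001,0.02],-0.1],[[0,0,0],[0,0,0.015],-0.1],[[0,0,0],[0,0,0.006],-0.1],[[0,0,0],[0,0,0],-0.1],[[0,0,0],[0,0,0],-0.1]]' 15|grep -E "pos|ft"; for i in 1 2 3 4 5; do python3 -m pendant '[[[0,0,0],[0,0,0],0.6]]'| grep -E "ft|wid|pos"|tr '\n' ' ';echo; done
```

```text
position: [0.585, -0.0206, 0.0028]
ft_force: [-0.5, -0.8, -0.6]
position: [0.5852, -0.0205, 0.003] ft_force: [-0.5, 0.2, -0.4] grip_width: 0.502 
position: [0.585, -0.0204, 0.0029] ft_force: [-0.6, 0.4, 0.1] grip_width: 0.403 
position: [0.5848, -0.0205, 0.0027] ft_force: [0.1, 0.4, 0.8] grip_width: 0.296 
position: [0.5849, -0.0205, 0.0027] ft_force: [1.1, 0.9, 0.6] grip_width: 0.287 
position: [0.5848, -0.0205, 0.0027] ft_force: [-0.8, -0.4, 1.8] grip_width: 0.294
```

```bash
python3 -m pendant '[[[0,0,0],[0,0,-0.01],0.6],[[0,0,0],[0,0,-0.03],0.6],[[0,0,0],[0,0,-0.04],0.6],[[0,0,0],[0,0,-0.04],0.6],[[0,0,0],[0,0,-0.03],0.6],[[0,0,0],[0,0,0],0.6],[[0,0,0],[0,0,0],0.6]]'|grep -E "pos|ft|wid"; python3 - <<'E'
from m import *
to(.49,-.25,-.0055)
E
```

```text
position: [0.584, -0.0203, 0.1517]
ft_force: [0.2, 0.3, -1.0]
grip_width: 0.289
pos [ 0.584  -0.0203  0.1517] tool shift [ 0.0471 -0.2436  0.1573] turn z deg 0.03 tilt [-1.2e-03  2.0e-04 -1.0e+00] F [ 0.2  0.3 -1. ] w 25.1 t 64.78
```

```bash
python3 -m pendant '[[[0,0,0],[0.009,-0.045,0],0.6],[[0,0,0],[0.0095,-0.05,0],0.6],[[0,0,0],[0.0095,-0.05,0],0.6],[[0,0,0],[0.0095,-0.05,0],0.6],[[0,0,0],[0.0095,-0.048,0],0.6],[[0,0,0],[0,0,0],0.6],[[0,0,0],[0,0,0],0.6],[[0,0,0],[0,0,0.03],0.6]]'>/dev/null; python3 -m pendant '[[[0,0,0],[0,0,0.04],0.6],[[0,0,0],[0,0,0.03],0.6],[[0,0,0],[0,0,0.02],0.6],[[0,0,0],[0,0,0],0.6],[[0,0,0],[0,0,0],0.6]]'|grep -E ft; python3 - <<'E'
from m import *
to(.49,-.25,-.0055)
E
```

```text
ft_force: [-1.1, 0.3, -0.5]
pos [ 0.4921 -0.2497  0.0334] tool shift [ 0.002  -0.0007  0.0389] turn z deg 0.05 tilt [ 1.5e-03 -5.0e-04 -1.0e+00] F [-1.1  0.3 -0.5] w 25.4 t 66.4
```

```bash
python3 -m pendant '[[[0,0,0],[0,0,0.015],0.6],[[0,0,0],[0,0,0.012],0.6],[[0,0,0],[0,0,0.008],0.6],[[0,0,0],[0,0,0],0.6],[[0,0,0],[0,0,0],0.6]]'|grep -E "pos|ft"; for i in 1 2 3; do python3 -m pendant '[[[0,0,0],[0,0,0.0015],0.6],[[0,0,0],[0,0,0],0.6]]'|grep -E "pos|ft"|tr '\n' ' ';echo; done
```

```text
position: [0.4912, -0.2498, -0.0024]
ft_force: [0.6, -0.5, -1.1]
position: [0.4912, -0.2496, -0.0039] ft_force: [-0.3, -0.1, -0.4] 
position: [0.4913, -0.2496, -0.0053] ft_force: [0.3, -0.0, 1.2] 
position: [0.4914, -0.2497, -0.0055] ft_force: [-3.5, 1.9, 12.4]
```

```bash
python3 -m pendant '[[[0,0,0],[0,0,-0.001],0.6],[[0,0,0],[0,0,0],0.3],[[0,0,0],[0,0,0],0],[[0,0,0],[0,0,0],-0.2],[[0,0,0],[0,0,0],-0.2],[[0,0,0],[0,0,0],-0.2]]' >/dev/null; python3 -m pendant '[[[0,0,0],[0,0,-0.02],-0.2],[[0,0,0],[0,0,-0.05],-0.2],[[0,0,0],[0,0,-0.06],-0.2],[[0,0,0],[0,0,0],-0.2],[[0,0,0],[-0.005,0.04,0],-0.3],[[0,0,0],[-0.005,0.05,0],-0.3],[[0,0,0],[-0.005,0.05,0],-0.3],[[0,0,0],[-0.005,0.05,0],-0.3]]'>/dev/null;  python3 -m pendant '[[[0,0,0],[0,0,0],-0.3],[[0,0,0],[0,0,0],-0.3]]' 30 >/dev/null; python3 - <<'E'
from m import *
a=[]
for n in("side","top"):
    d=eyes.get_image(n)
    y,x={"side":(90,190),"top":(120,250)}[n]
    a.append(cv2.resize(d["color"][y:y+130,x:x+130,::-1],(400,400),interpolation=cv2.INTER_CUBIC))
cv2.imwrite("pics/t3.png",np.hstack(a)); to(*dk(-.138,-.001),-.004)
E
```

```text
pos [ 0.5473 -0.0689  0.1241] tool shift [0.1065 0.0936 0.1281] turn z deg -0.12 tilt [-1.e-04 -4.e-04 -1.e+00] F [-0.7  0.  -0.6] w 56.5 t 69.88
```

View pics/t3.png

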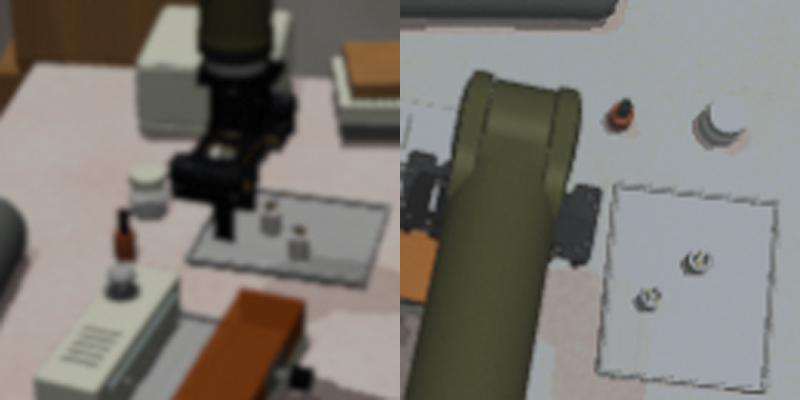

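Both stands are upright in the tray, at (697,262) and (649,298) in the top crop. Now back to the knob.

```bash
python3 -m pendant '[[[0,0,0],[0.035,0.03,0],-0.3],[[0,0,0],[0.035,0.03,0],-0.3],[[0,0,0],[0.036,0.033,0],-0.3],[[0,0,0],[0,0,0],-0.3],[[0,0,0],[0,0,0],-0.3],[[0,0,0],[0,0,0.03],-0.3],[[0,0,0],[0,0,0],-0.3],[[0,0,0],[0,0,0],-0.3]]' 30 >/dev/null; python3 - <<'E'
from m import *
to(*dk(-.138,-.001),-.004)
E
```

```text
pos [0.4628 0.0435 0.0946] tool shift [0.0015 0.0001 0.0986] turn z deg -0.1 tilt [ 6.e-04 -6.e-04 -1.e+00] F [ 0.8 -0.4  0.1] w 56.6 t 70.88
```

```bash
python3 -m pendant '[[[0,0,0],[0.001,0,0.03],-0.3],[[0,0,0],[0,0,0.03],-0.3],[[0,0,0],[0,0,0.02],-0.3],[[0,0,0],[0,0,0.012],-0.3],[[0,0,0],[0,0,0.006],-0.3],[[0,0,0],[0,0,0],-0.3],[[0,0,0],[0,0,0],0.2]]' 30|grep -E "pos|ft";  for i in 1 2 3 4 5; do python3 -m pendant '[[[0,0,0],[0,0,0],0.6]]'| grep -E "ft|wid|pos"|tr '\n' ' ';echo; done
```

```text
position: [0.4618, 0.0451, -0.0033]
ft_force: [-0.1, -0.4, 0.6]
position: [0.4616, 0.0451, -0.0035] ft_force: [0.4, 1.1, -0.2] grip_width: 0.504 
position: [0.4613, 0.0451, -0.0037] ft_force: [-0.1, 0.2, 0.1] grip_width: 0.4 
position: [0.4608, 0.0431, -0.0039] ft_force: [-1.2, 0.5, 4.1] grip_width: 0.286 
position: [0.4608, 0.0432, -0.0039] ft_force: [-1.9, -5.0, 3.9] grip_width: 0.29 
position: [0.4608, 0.0433, -0.0039] ft_force: [-1.2, -4.7, 4.8] grip_width: 0.29
```

```bash
python3 -m pendant '[[[0,0,0],[-0.006,-0.001,0],0.7],[[0,0,0],[-0.01,0,0],0.7],[[0,0,0],[-0.01,0,0],0.7],[[0,0,0],[-0.01,0,0],0.7],[[0,0,0],[-0.01,0,0],0.7],[[0,0,0],[-0.01,0,0],0.7],[[0,0,0],[-0.01,0,0],0.7],[[0,0,0],[-0.003,0,0],0.7]]' 30|grep -E "pos|ft|wid"; for i in 1 2 3; do python3 -m pendant '[[[0,0,0],[-0.002,0,0],0.7],[[0,0,0],[0,0,0],0.7]]' 30|grep -E "pos|ft|wid"|tr '\n' ' ';echo; done
```

```text
position: [0.5296, 0.0298, -0.0039]
ft_force: [-1.3, -2.2, 5.0]
grip_width: 0.289
position: [0.5295, 0.0299, -0.0039] ft_force: [-2.1, -3.9, 5.6] grip_width: 0.29 
position: [0.5294, 0.0299, -0.004] ft_force: [-7.8, -1.8, 11.3] grip_width: 0.289 
position: [0.5293, 0.0299, -0.004] ft_force: [-12.5, -2.5, 16.6] grip_width: 0.287
```

The knob is against the home stop. I'll release it, retreat and run the final check.

```bash
python3 -m pendant '[[[0,0,0],[0.005,0,0],0.7],[[0,0,0],[0,0,0],0.3],[[0,0,0],[0,0,0],0],[[0,0,0],[0,0,0],-0.3],[[0,0,0],[0,0,0],-0.3],[[0,0,0],[0,0,0],-0.3],[[0,0,0],[0,0,0],-0.3]]' >/dev/null; python3 -m pendant '[[[0,0,0],[0,0,-0.03],-0.3],[[0,0,0],[0,0,-0.05],-0.3],[[0,0,0],[0,0,-0.06],-0.3],[[0,0,0],[0,0,-0.04],-0.3],[[0,0,0],[0.01,0.05,0],-0.3],[[0,0,0],[0.01,0.05,0],-0.3],[[0,0,0],[0.01,0.05,0],-0.3],[[0,0,0],[0,0.05,0],-0.3]]'>/dev/null; python3 -m pendant '[[[0,0,0],[0,0,0],-0.3],[[0,0,0],[0,0,0],-0.3],[[0,0,0],[0,0,0],-0.3]]'; python3 - <<'E'
from m import *
for n in("side","top"):
    d=eyes.get_image(n);P=cloud(d);z=P[:,:,2]
    cv2.imwrite(f"pics/f_{n}.png",cv2.resize(d["color"][:,:,::-1],(800,600),interpolation=cv2.INTER_CUBIC))
    h=cv2.cvtColor(d["color"],cv2.COLOR_RGB2HSV);m=(cv2.inRange(h,(3,120,60),(20,255,255))>0)&(abs(z-.06)<.004)&(P[:,:,0]>.4)&(abs(P[:,:,1])<.16)
    q=P[m];print(n,"hood",cv2.minAreaRect((q[:,:2]*1000).astype(np.float32)))
    m=(z>.08)&(z<.11)&(P[:,:,0]>.64)&(P[:,:,0]<.7)&(P[:,:,1]<-.02)&(P[:,:,1]>-.09);q=P[m];print(n,"plunger",np.percentile(q[:,2],90))
    m=((z>0.02)&(z<0.07)&(P[:,:,0]>.35)&(P[:,:,0]<.80)&(abs(P[:,:,1])<.5)).astype(np.uint8)
    nn,l,st,ce=cv2.connectedComponentsWithStats(m)
    for i in range(1,nn):
        if st[i,4]>15: q=P[l==i]; print(n,st[i,4],np.round(np.nanmean(q,0),4))
E
```

```text
time: 76.38
position: [0.5395, 0.2305, 0.1761]
tool_rot: [0.313, 3.126, -0.0]
ft_force: [-0.3, -0.5, -0.2]
grip_width: 0.65
side hood ((595.2492065429688, 20.76813507080078), (222.65965270996094, 75.22615051269531), 77.91422271728516)
side plunger 0.09688694391837349
side 33 [ 0.5904 -0.4742  0.049 ]
side 75 [ 0.7047 -0.3223  0.0395]
side 21 [ 0.5293 -0.3004  0.0306]
side 78 [ 0.7026 -0.2166  0.0406]
side 48 [ 0.494  -0.2457  0.032 ]
side 1729 [0.6309 0.0712 0.053 ]
side 175 [0.4179 0.1481 0.0251]
side 238 [0.7299 0.2525 0.0426]
side 207 [0.7736 0.4291 0.0301]
top hood ((595.3822021484375, 17.644256591796875), (219.21975708007812, 76.946044921875), 78.46792602539062)
top plunger 0.09615422212993692
top 111 [0.774  0.4213 0.0304]
top 58 [0.7272 0.2685 0.0437]
top 58 [0.7277 0.219  0.0442]
top 2941 [0.6247 0.0137 0.0596]
top 196 [ 0.696  -0.3365  0.0482]
top 57 [ 0.7009 -0.2192  0.0442]
top 68 [ 0.5979 -0.4702  0.0461]
top 44 [ 0.5354 -0.3034  0.0331]
top 43 [ 0.4954 -0.2487  0.0333]
top 170 [0.4173 0.1418 0.0259]
```

View pics/f_side.png

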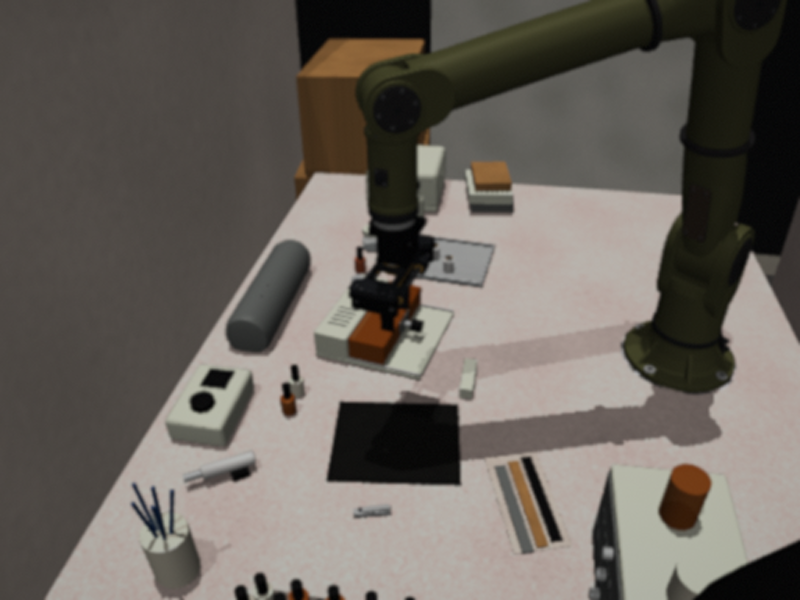

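View pics/f_top.png

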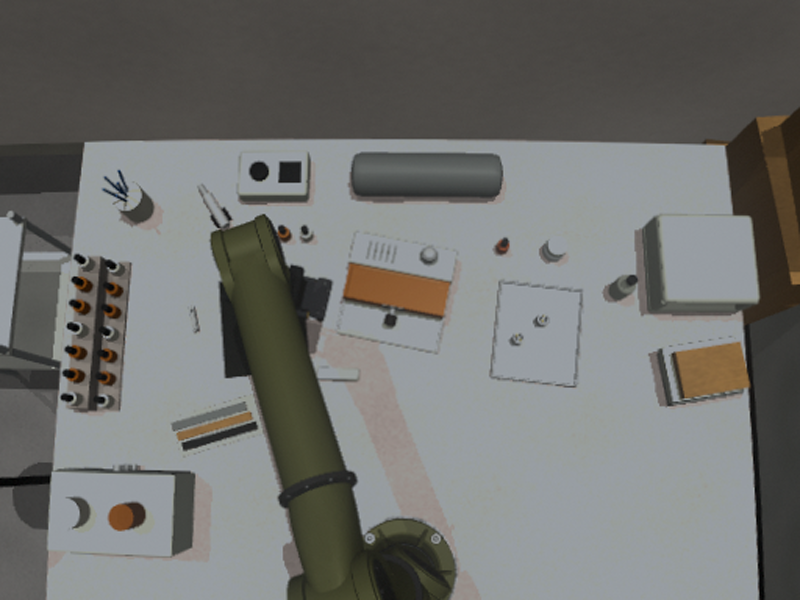

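The final pictures show the mat empty and both stands upright in the tray, at (541,321) and (516,340) in the top view. The hood is home, the plunger is up and the bystanders are where they started.

```bash
python3 -c "
from bench import order
print(order.close_job())"
```

```text
the job is handed in; nothing more can be done
None
```

I've finished the job and handed it in at about 76 s; no verdict is reported. There were two stands on the mat. Both went onto the deck, the hood was pushed home, and the plunger was pressed to its stop and let go. I then pulled the knob out again, stood both stands in the tray and pushed the knob home.

**Last checks:**
- **Stands:** both are upright in the tray, at about (0.535, -0.303) and (0.495, -0.249).
- **Hood:** it lies within about 2 mm of its starting place.
- **Plunger:** it is up, with its top at about 0.096 m.
- **Other things:** the bottles, jar, white bottle and buffer measured within a few millimetres of where they started. I only checked the clipper by eye.
- **Robot:** it stands clear, with wrist force near zero.

**What went wrong or disagreed:**
- **Tool length:** the real fingertips were about 26 mm above the reported TCP, as the plunger contact and the jaw widths showed. This caused two failed knob grips and one slipped pull. The knob then came out under a 60 N pinch on its upper part, and the stands first went to the deck held by their bits. I went lower for every later grip, and those held.
- **Knocked stand:** one stand was found shifted about 2 cm on the deck when the hood was reopened. I measured it again and picked it up from there.

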